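# Refit the bearing cups of the lab's orbital shaker

## Robot

A 7-joint arm with a two-finger parallel gripper is mounted at the origin on the work surface. World frame = base frame: x ahead of the robot, y to its left, z up, the work surface at z = 0. Lengths are in m, angles in rad, forces in N, time in s.
With the tool pointing down it reaches from about 0.425 to 0.875 m from the base axis. Payload 4.7 kg.
Tool frame: the origin (TCP) lies midway between the tips of the shut fingers; the grasp point (between the pads) lies 19 mm behind it; z points along the fingers, y is the direction in which the jaws open and shut (so a half turn about z gives the same grasp; the last joint's range is limited). The gripper opens to 87 mm and grips with 3 to 60 N. Pads are 19 mm wide; open, the fingers measure 117 mm over their backs; the gripper's body (75 mm by 190 mm) begins 51 mm behind the grasp point.
Start: joints at [-1.173, 0.321, -0.07, 1.45, 0.023, 1.371, -0.057], TCP at [0.243, 0.603, 0.223] pointing down, gripper open.
Joint ranges: [-2.86, 2.86], [-0.3, 2.09], [-1.38, 1.24], [0.06, 2.45], [-1.56, 4.7], [0.09, 2.05], [-2.69, 2.69]. Speed limits (rad/s): [2.57, 2.57, 3.14, 3.14, 3.14, 3.14, 3.14].

## Interface

Orientations are given as a rotation vector (axis times angle).
In Python, from bench import monitor, eyes, order gives the robot as it stands. The module is installed in compiled form; this text tells all that it offers.
- The arm moves only by the shell command python3 -m pendant 'ROWS' [FORCE]. ROWS is JSON, a list of rows, each a list of 3 entries, a list of its own where there are three numbers: the turn, a rotation vector about the tool's x, y, z in degrees, then the shift along the tool's x, y, z in m, then the gripper command: -1 is fully open, 1 is shut, values between are in proportion. In form: [[[rx, ry, rz], [tx, ty, tz], hand], ...]. A call has 1 to 8 rows; each row shifts and turns the commanded pose from where the row before left it, along the tool's axes as they then stand; what a row does not reach is not made up. A row lasts 1/8 s, in which the tool goes at most 62.5 mm and 10.7 degrees, less where a joint would pass 70% of its speed; a pose out of reach is approached as far as the arm can. A call is refused whole if a number of a shift passes 0.0625 or a number of a turn 10.7, either way. A call with a gripper value outside its range is refused whole. The fingers move at their own pace and stop on an object; FORCE is the grip in N (left out, the last holds). Time passes only in rows, so rows that do not move let the fingers close. It gives the time, the measured TCP pose, the force and the opening at its end, in the units of the state.
- monitor.get_state(): the state, without advancing time (a new reading comes with each control period).
- eyes.get_image(name): name is "side" or "top"; returns a dict with "color" (420x560x3 uint8, red, green, blue), "range_z" (420x560 float32, m along the optical axis (not along the pixel's ray), 0 where there is no reading), "fx", "fy", "cx", "cy" (pixels), "k1" (the pictures are not rectified: a ray, as slopes to the right and down, at radius r is drawn at 1 + k1 r^2 times it, then the intrinsics apply), "world_to_cam" (4x4, takes a point from world to camera coordinates). Camera axes: x right, y up, looking along -z (the intrinsics and any distortion apply to the point x, -y, -z); pixel columns grow to the right and rows downward; lengths in m; the calibration is good to about 2 mm. A picture is of the moment at which its call begins.
- order.close_job(): hands the job in, once; it reports no verdict.
The state is a dict: "time": time; "joint_positions": joint angles; "qd": joint speeds; "joint_torque": joint torques, N m; "position": TCP position; "tool_rot": TCP orientation; "ft_force": force on the tool from outside, world axes, zero at the start; "torque": the same for the moment, N m; "grip_width": opening from 0.0 (shut) to 1.0 (fully open).
Only numpy, scipy, OpenCV 4.12 (cv2) and the standard library are available. Lean on these libraries where they do the work, as an engineer would, in place of code of your own. Each camera call takes 0.05 s, during which the arm holds its last target.

## Task

The platform is off the lab's orbital shaker: with the hand brush, sweep every broken piece out of the belt trough through its open end into the grey catch tray (they are sharp, so no fingers) and stand the brush back on the bench on its bristles. Then start each new bearing cup lying on the bench by hand in the mouth of an empty bore of the bearing deck (no more than half its height) and, with the brass drift, tap it in alternately around its rim so that it enters square without cocking until it is fully home on the bore's floor. Put the drift back upright in its stand, and leave the tube rack, the bottle and the jar alone.

Things in the scene. Friction and masses are not known exactly. Their poses are not given: they have to be found in the camera images.
- base: cast aluminium base of a bench orbital shaker, platform off, fixed to the bench; 280 mm long (its y), 222 mm deep (its x), bare metal. Front half: belt trough (see trough). Back half: bearing deck, x 0 to 110 mm, flat top 65 mm above the bench, with two bores (bore1, bore2). Origin: on the bench, in the middle of the length, where trough and deck meet; z up
- trough (a point): middle of the trough's flat floor (base x = -50, y = 0), 35 mm above the bench, axes as the base's. Trough 100 mm wide along x, from y = -140 to +128 mm; near side: a lip 15 mm above the floor; far side: the deck, 30 mm above it; +y end: a wall 15 mm above it; the -y end is open and drops into the catch tray
- tray (a point): centre of the inside floor of the grey plastic catch tray fixed to the base at the trough's open end (base x = -50, y = -195 mm, 4 mm above the bench); inside 142 mm along x and 100 mm along y, walls 4 mm thick, rim 24 mm above this point; floor 31 mm below the trough's floor; axes as the base's
- bore1 (a point): centre of the floor of the +y bore (base x = 55, y = +62 mm), 20 mm below the deck top, z up. Bore 62 mm across, 2 mm chamfer at its mouth. Six steel spring leaves line its wall from 1 mm below the deck down and grip a cup. A cup merely set in rests loosely 2 to 4 mm deep; pressed in square by hand (10 to 30 N) to 7 to 9 mm it is held. Home, its top stands 2 mm above the deck
- bore2 (a point): centre of the floor of the -y bore (base x = 55, y = -62 mm), otherwise the same as bore1. In either, about 6 to 20 N on one side of the rim moves a held cup: the struck side goes down as far as it is pushed, the opposite side nearly stays (struck in one place only, it cocks and jams), and the leaves hold it where each tap leaves it. Taps of 2 mm work well
- cup1: steel bearing cup: a plain ring, open at both ends, 60 mm outside, 42 mm inside, 22 mm high, about 0.2 kg, lying flat on the bench. Origin: centre of its underside, z up. It fits either bore. One of the two cups may be absent
- cup2: the same as cup1
- brush: wooden hand brush standing on its stiff black bristles, 0.16 kg. Head 80 mm (its x) by 34 mm (its y): bristles up to 40 mm, wood block from 40 to 64 mm above the origin; round handle from the head to x = -160 mm at 52 to 59 mm height. Origin: under the middle of the head at the bristle ends, z up. The head just fits crosswise in the trough, handle over the low lip; sweep 1 to 3 mm off the floor
- brush_head (a point): middle of the brush's wood block, 52 mm above the bristle ends: where to grip it across its 34 mm width
- drift: brass drift (soft punch) standing upright in its stand: plain round bar 24 mm in diameter, 126 mm long, with a flat white-tipped face at the bottom and a grooved grip above. Origin: centre of the bottom face, z up along the bar. 0.32 kg. Grip it 85 to 105 mm above the face
- stand: white fixed bench stand for the drift: round, 68 mm foot, 45 mm high, with an upright hole 32 mm across whose floor is 6 mm above the bench. Origin: on the bench below the hole's middle, z up
- scrap1: broken piece in the trough, black plastic arc about 32 x 50 x 20 mm high, lying on its underside. Origin: centre of its underside. It may be absent
- scrap2: broken piece in the trough, grey plastic, 44 x 34 x 20 mm high, lying on its underside. Origin: centre of its underside. It may be absent
- scrap3: broken piece in the trough, dark steel step, 38 x 28 x 23 mm high, lying on its underside. Origin: centre of its underside. It may be absent
- scrap4: broken piece in the trough, black plastic lump, 43 x 30 x 22 mm high, lying on its underside. Origin: centre of its underside. It may be absent
- rack: white tube rack with yellow-capped tubes, 210 x 90 x 90 mm, beyond the base: leave alone. Origin: centre of its underside
- spray: bottle, 60 mm across, 130 mm high: leave alone. Origin: centre of its underside
- jar: jar with a red cap, 56 mm across, 70 mm high: leave alone. Origin: centre of its underside
Things that resemble listed ones, but are neither listed nor needed, are in the scene too. Several things have the shape of the drift; the one meant has the colours described above.

How it is judged:
By the outcome, as a careful person would: the job done as asked, in the order asked, and still so for the second after the job is handed in, with the robot touching nothing.
Of scrap1, scrap2, scrap3, scrap4 only 2 to 4 are there at a start; the rules pass over those that are not, and their reading is None.
Of cup1, cup2 only 1 to 2 are there at a start; the rules pass over those that are not, and their reading is None.
At some moment in a run one of scrap1, scrap2, scrap3, scrap4 may be knocked a few centimetres aside while the robot is not near it.
Once in a run the grip may slacken for a moment while it holds something.
It also fails if it takes over 210 s, if anything falls off the work surface, if the arm or the gripper's body presses on something with over 40 N, if the wrist force passes 120 N, or if a joint passes its speed limit or range.

## Working session

There is one attempt and no reset: what is moved stays moved. The work goes in short steps, Python scripts to look and compute and a shell command to move; the robot and the scene stay as the last step left them, time stands still between calls to the robot, and variables do not carry over. Pictures are saved under pics/ and viewed, and the job is handed in when it is done.

```bash
mkdir -p pics
cat > h.py <<'E'
import numpy as np, cv2
from bench import monitor, eyes, order
from scipy.spatial.transform import Rotation as R
def grab(n):
    return eyes.get_image(n)
def save(im,fn,crop=None,s=1):
    c=im["color"][:,:,::-1]
    if crop: u0,v0,u1,v1=crop; c=c[v0:v1,u0:u1]
    c=cv2.resize(c,None,fx=s,fy=s,interpolation=cv2.INTER_CUBIC)
    cv2.imwrite("pics/"+fn,c)
def ray(im,u,v):
    x=(u-im["cx"])/im["fx"]; y=(v-im["cy"])/im["fy"]
    rd=np.hypot(x,y); r=rd
    for _ in range(30): r=rd/(1+im["k1"]*r*r)
    k=r/rd if rd>0 else 1
    return np.array([x*k,-y*k,-1.])
def cam(im):
    T=np.linalg.inv(np.array(im["world_to_cam"])); return T[:3,:3],T[:3,3]
def atz(im,u,v,z):
    Rm,o=cam(im); d=Rm@ray(im,u,v); return o+d*(z-o[2])/d[2]
def dep(im,u,v):
    Rm,o=cam(im); d=Rm@ray(im,u,v); return o+d*float(im["range_z"][int(round(v)),int(round(u))])
def proj(im,p):
    q=np.array(im["world_to_cam"])@np.append(p,1); x=q[0]/-q[2]; y=-q[1]/-q[2]
    k=1+im["k1"]*(x*x+y*y); return np.array([im["cx"]+im["fx"]*x*k, im["cy"]+im["fy"]*y*k])
def tri(im1,p1,im2,p2):
    R1,o1=cam(im1);R2,o2=cam(im2);d1=R1@ray(im1,*p1);d2=R2@ray(im2,*p2)
    s=np.linalg.lstsq(np.stack([d1,-d2],1),o2-o1,rcond=None)[0]
    a=o1+d1*s[0];b=o2+d2*s[1];return (a+b)/2,np.linalg.norm(a-b)
E
python3 - <<'E'
from h import *
import pickle
np.set_printoptions(precision=4,suppress=True)
for n in ("top","side"):
    im=grab(n); save(im,n+"0.png",None,1.42); pickle.dump(im,open(n+"0.pkl","wb"))
    print(n,im["fx"],im["cx"],im["cy"],im["k1"],cam(im)); print((im["range_z"]>0).mean())
s=monitor.get_state();print({k:np.round(v,4) for k,v in s.items()})
E
```

```text
top 449.8188514254332 281.37562489351455 212.3125246274532 -0.13559581980723284 (array([[ 0.015 ,  0.9852, -0.1708],
       [-0.9992,  0.0211,  0.0343],
       [ 0.0374,  0.1702,  0.9847]]), array([ 0.4464, -0.0694,  1.2074]))
0.9960671768707483
side 425.5439694399529 278.9770789889267 204.73607623943545 -0.07470014736259557 (array([[-0.8471,  0.3782, -0.3733],
       [-0.5313, -0.594 ,  0.6041],
       [ 0.0067,  0.7101,  0.7041]]), array([0.242 , 0.5461, 0.7729]))
0.995969387755102
{'time': np.float64(0.1), 'joint_positions': array([-1.1729,  0.3217, -0.0701,  1.4516,  0.0226,  1.3708, -0.0569]), 'qd': array([ 0.0002, -0.0008, -0.0011, -0.0019,  0.0007, -0.0011, -0.0001]), 'joint_torque': array([ -0.0003, -49.2575,  -0.4057, -31.3401,  -0.0642,   0.0395,
         0.0001]), 'position': array([0.2432, 0.6022, 0.2216]), 'tool_rot': array([-0.5991, -3.0837,  0.0027]), 'ft_force': array([0.178 , 0.2917, 0.1625]), 'torque': array([-0.0429, -0.0187,  0.0501]), 'grip_width': np.float64(1.0039)}
```

View pics/top0.png

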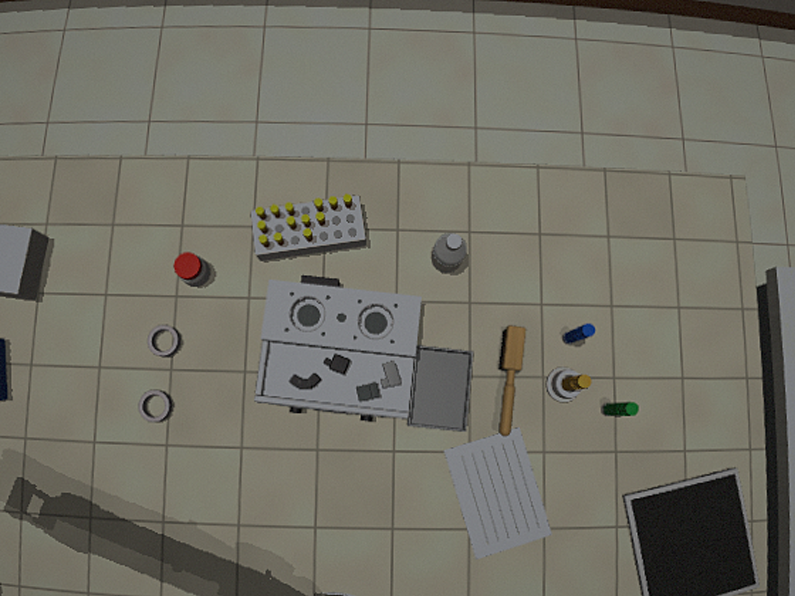

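View pics/side0.png

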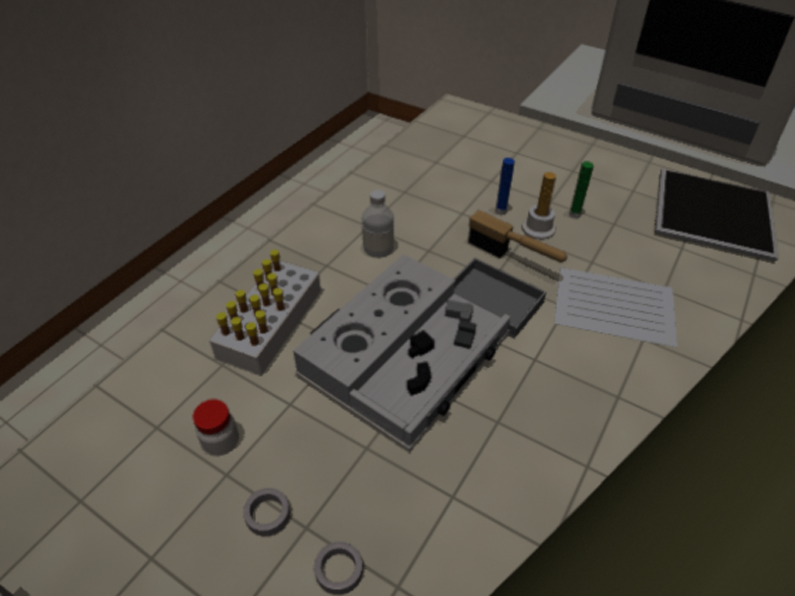

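Top view (scaled ×1.42): base at (340,345), four scraps in the trough, cups at (164,340) and (155,405). The brush is at (510,385), with drift look-alikes blue (580,333), brass in white stand (572,384) and green (620,408). The brass one in the stand fits the description. Next I'll enlarge it and the other parts.

```bash
python3 - <<'E'
import pickle
from h import *
for n,cs in (("top",{"a":(165,185,345,310),"b":(320,210,470,320),"c":(90,215,150,310)}),("side",{"a":(195,170,395,320),"b":(310,90,430,200),"c":(160,330,270,420)})):
    im=pickle.load(open(n+"0.pkl","rb"))
    im["color"]=np.clip(im["color"].astype(float)*1.7,0,255).astype(np.uint8)
    for k,c in cs.items(): save(im,f"{n}0{k}.png",c,4 if k=="a" else 5)
E
ls pics
```

```text
side0.png
side0a.png
side0b.png
side0c.png
top0.png
top0a.png
top0b.png
top0c.png
```

View pics/top0a.png

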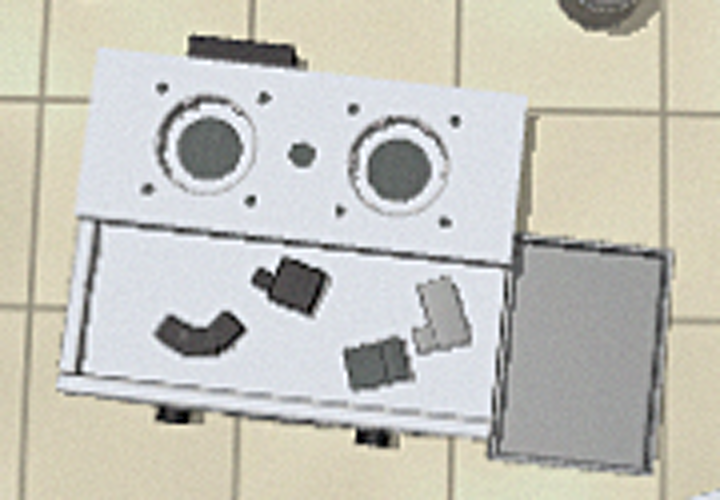

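View pics/top0b.png

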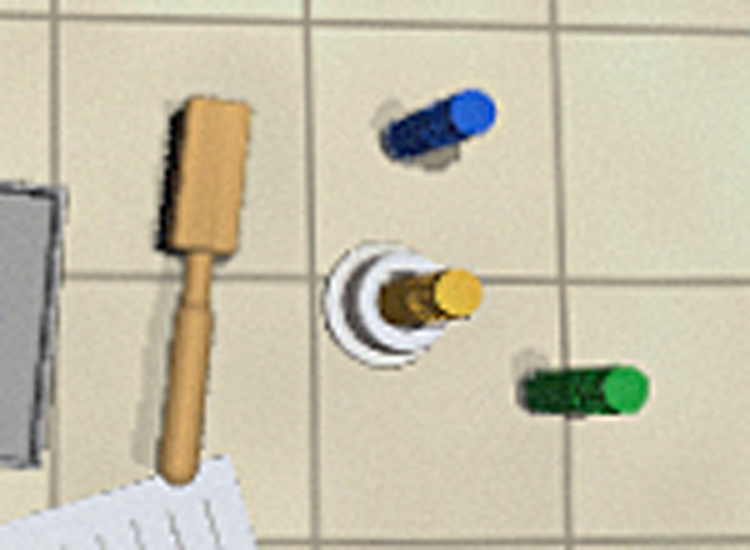

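View pics/side0a.png

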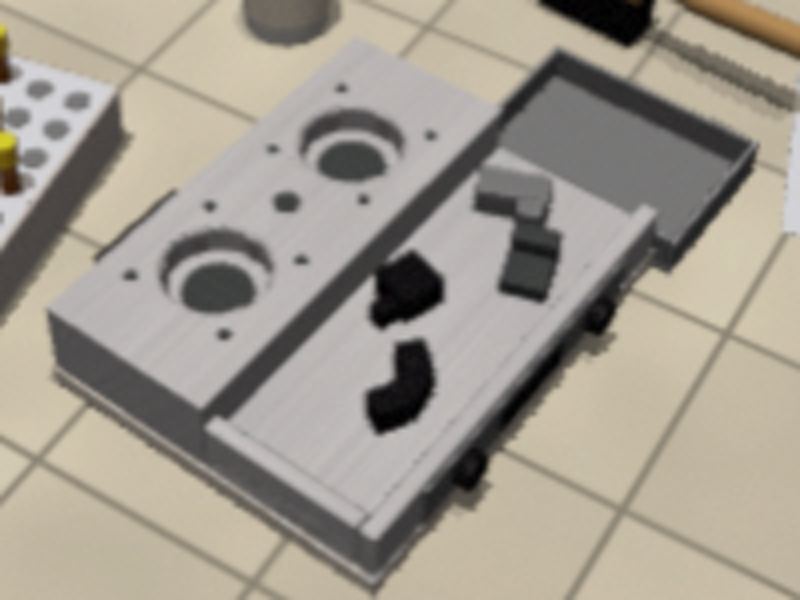

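View pics/side0b.png

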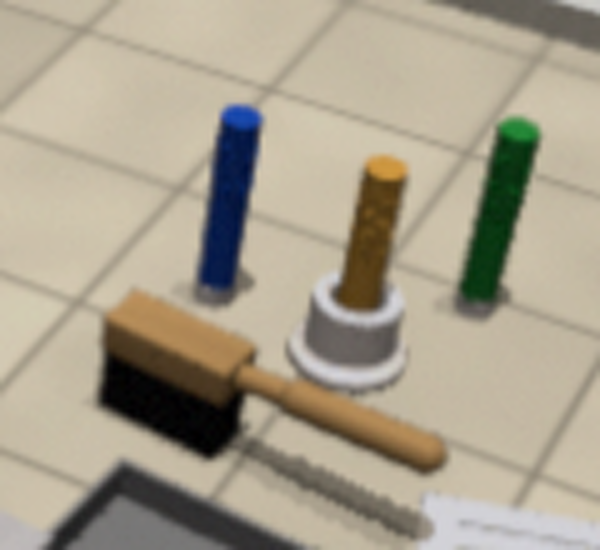

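View pics/top0c.png

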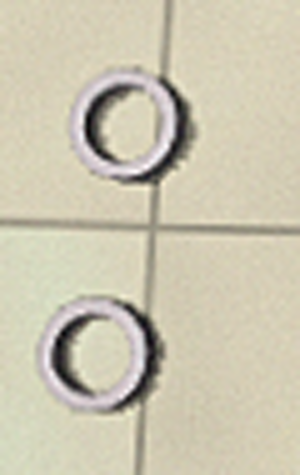

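View pics/side0c.png

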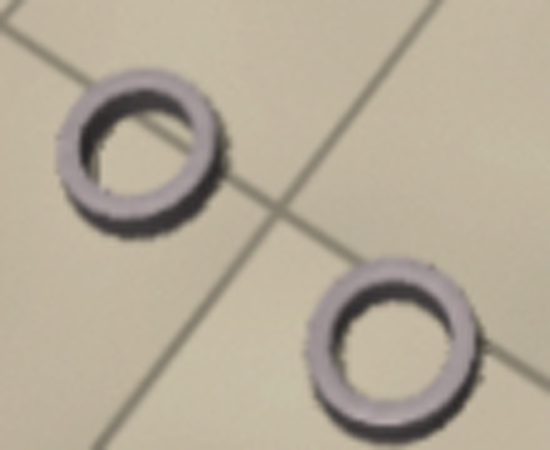

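Run:
```python
import pickle
from h import *
np.set_printoptions(precision=4,suppress=True)
T=pickle.load(open("top0.pkl","rb"));S=pickle.load(open("side0.pkl","rb"))
def px(o,s,p): return (np.array(p)+.5)/s+np.array(o)-.5
ta=lambda *p:px((165,185),4,p); tb=lambda *p:px((320,210),5,p); tc=lambda *p:px((90,215),5,p)
sa=lambda *p:px((195,170),4,p); sb=lambda *p:px((310,90),5,p); sc=lambda *p:px((160,330),5,p)
L={"deckBL":(ta(98,48),sa(50,312)),"deckBR":(ta(528,97),sa(358,40)),"deckFR":(ta(516,265),sa(500,105)),"deckFL":(ta(78,217),sa(205,408)),
"bore1m":(ta(207,145),sa(217,273)),"bore2m":(ta(399,166),sa(353,147)),
"drift":(tb(458,293),sb(386,168)),"cupA":(tc(124,124),sc(138,145)),"cupB":(tc(95,353),sc(392,343)),"handle":(tb(178,470),sb(432,450)),
"brNe":(tb(190,97),sb(135,291))}
for k,(a,b) in L.items(): print(k,*tri(T,a,S,b),"depT",dep(T,*a),"depS",dep(S,*b))
for p in [(190,97),(250,103),(235,257),(172,250)]: print("brush c",atz(T,*tb(*p),0.064))
print("blue/green side check ok")
# stand ring top 45mm
for p in [(360,300),(405,290)]: print(atz(T,*tb(*p),.045))
```

```text
deckBL [0.6807 0.1307 0.0617] 0.0014024709458871644 depT [0.6807 0.1305 0.0651] depS [0.6806 0.13   0.0607]
deckBR [ 0.6559 -0.1485  0.0606] 0.001386609020294998 depT [ 0.6669 -0.1532 -0.0034] depS [ 0.6548 -0.1454  0.0636]
deckFR [ 0.5482 -0.1409  0.0646] 0.0054260979998058964 depT [ 0.5509 -0.1458  0.0033] depS [ 0.5681 -0.1786  0.0249]
deckFL [0.5713 0.1385 0.0636] 0.0013046886192398769 depT [ 0.5777  0.1498 -0.0008] depS [0.5726 0.1379 0.0622]
bore1m [0.6201 0.0581 0.0602] 0.0013383728217893555 depT [0.6218 0.0595 0.0448] depS [0.628  0.0489 0.0465]
bore2m [ 0.6088 -0.0659  0.06  ] 0.000866283528745589 depT [ 0.6103 -0.066   0.0468] depS [ 0.6177 -0.0799  0.0436]
drift [ 0.5026 -0.4256  0.1302] 0.0019137983283084765 depT [ 0.5017 -0.4257  0.1307] depS [ 0.504  -0.4272  0.1289]
cupA [0.5699 0.3348 0.018 ] 0.0005771701189851918 depT [0.5712 0.3398 0.003 ] depS [0.5779 0.33   0.0002]
cupB [0.4479 0.3429 0.0164] 0.00026995479584067877 depT [0.4478 0.3469 0.0048] depS [ 0.4535  0.3377 -0.0034]
handle [ 0.4149 -0.2997  0.0631] 0.001466521333042181 depT [ 0.4144 -0.2984  0.0707] depS [ 0.4155 -0.2993  0.0633]
brNe [ 0.5962 -0.3046  0.0875] 0.011914304432492289 depT [ 0.6139 -0.3208  0.0002] depS [ 0.6022 -0.3349  0.0643]
brush c [ 0.6051 -0.3075  0.064 ]
brush c [ 0.6025 -0.3391  0.064 ]
brush c [ 0.5225 -0.3301  0.064 ]
brush c [ 0.5257 -0.2973  0.064 ]
blue/green side check ok
[ 0.502  -0.4009  0.045 ]
[ 0.5074 -0.4253  0.045 ]
```

Run:
```python
import pickle
from h import *
T=pickle.load(open("top0.pkl","rb"));S=pickle.load(open("side0.pkl","rb"))
for im in (T,S): im["color"]=np.clip(im["color"].astype(float)*1.5,0,255).astype(np.uint8)
def cr(im,c,w,h,s):
    u,v=c; x=im["color"][v:v+h,u:u+w,::-1]; return cv2.resize(x,None,fx=s,fy=s,interpolation=cv2.INTER_CUBIC)
a=np.hstack([cr(T,(198,204),38,36,10),cr(T,(246,209),38,36,10)])
b=np.hstack([cr(S,(230,222),38,36,10),cr(S,(265,192),38,36,10)])
cv2.imwrite("pics/bores.png",cv2.resize(np.vstack([a,b]),(633,600)) if 0 else np.vstack([a,b])[:, :])
print(np.vstack([a,b]).shape)
```

```text
(720, 760, 3)
```

View pics/bores.png

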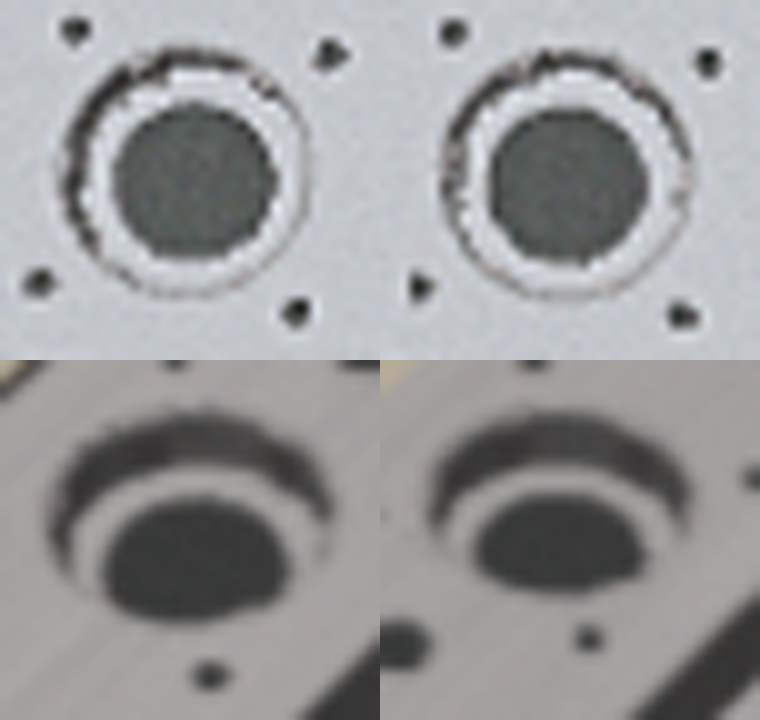

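Run:
```python
import pickle
from h import *
np.set_printoptions(precision=4,suppress=True)
T=pickle.load(open("top0.pkl","rb"));S=pickle.load(open("side0.pkl","rb"))
px=lambda o,s,p:(np.array(p)+.5)/s+np.array(o)-.5
b1=px((198,204),10,(186,173));b2=px((246,209),10,(186,174))
s1=px((230,222),10,(190,530-360)) ;
print("T z65",atz(T,*b1,.065),atz(T,*b2,.065))
# side mouth: x 50..332; y 412..~612 ; bore2 x 430..692,y 412..~605
for o,p in (((230,222),(191,155)),((265,192),(181,150))):
    print("S z65",atz(S,*px(o,10,p),.065))
# plane depth stats on deck for both cams
def cloud(im):
    Rm,o=cam(im); H,W=im["range_z"].shape
    u,v=np.meshgrid(np.arange(W),np.arange(H))
    P=np.stack([u,v],-1).reshape(-1,1,2).astype(np.float32)
    K=np.array([[im["fx"],0,im["cx"]],[0,im["fy"],im["cy"]],[0,0,1]])
    n=np.array([ray(im,*q) for q in P[:,0].astype(float)])
    return (o+(n@Rm.T)*im["range_z"].reshape(-1,1).astype(float)).reshape(H,W,3)
for n,im in(("T",T),("S",S)):
    C=cloud(im); np.save(n+"c.npy",C)
    z=C[...,2]; X=C[...,0];Y=C[...,1]
    m=(X>.58)&(X<.66)&(abs(Y)<.02)&(z>.05); print(n,"deck z",np.median(z[m]),m.sum())
    m=(X>.40)&(X<.5)&(Y>-.1)&(Y<.1)&(z<.01); print(n,"bench z",np.median(z[m]),m.sum())
    for nm,(x,y) in dict(A=(.57,.336),B=(.448,.344)).items():
        m=(np.hypot(X-x,Y-y)<.045)&(z>.014)&(z<.035);P=np.c_[X[m],Y[m]]
        (cx,cy),r=cv2.minEnclosingCircle(P.astype(np.float32)); print(n,nm,P.mean(0),cx,cy,r,np.median(z[m]))
    m=(np.hypot(X-.5026,Y+.4256)<.03)&(z>.12)&(z<.14);print(n,"drift top",X[m].mean(),Y[m].mean(),np.median(z[m]),m.sum())
    m=(X>.5)&(X<.63)&(Y<-.28)&(Y>-.36)&(z>.055)&(z<.075);P=np.c_[X[m],Y[m]].astype(np.float32);
    print(n,"brush",cv2.minAreaRect(P),np.median(z[m]))
    m=(np.hypot(X-.504,Y+.415)<.045)&(z>.038)&(z<.05);P=np.c_[X[m],Y[m]].astype(np.float32);print(n,"stand",cv2.minEnclosingCircle(P),m.sum())
```

```text
T z65 [0.6188 0.0578 0.065 ] [ 0.6082 -0.0655  0.065 ]
S z65 [0.6199 0.0599 0.065 ]
S z65 [ 0.6068 -0.0607  0.065 ]
T deck z 0.06464727617895405 481
T bench z -0.00010559008500843348 1222
T A [0.5691 0.3329] 0.5699783563613892 0.33372822403907776 0.030489636585116386 0.02162402510631034
T B [0.4471 0.3416] 0.4462333619594574 0.34244105219841003 0.03131166100502014 0.021410665709017396
T drift top 0.5015287733868102 -0.42382328605586267 0.13148547442623681 88
T brush ((0.5526890158653259, -0.31843116879463196), (0.03312680497765541, 0.10399559885263443), 83.2633285522461) 0.06265103893802104
T stand ((0.5023908019065857, -0.4254016876220703), 0.026418277993798256) 168
S deck z 0.0643771310127852 450
S bench z -0.001180244330782898 1669
S A [0.5695 0.337 ] 0.5700485110282898 0.33523857593536377 0.03060668148100376 0.020489529139591234
S B [0.4467 0.3446] 0.4480643570423126 0.3431987464427948 0.030379952862858772 0.020713964943881447
S drift top 0.5018163855556401 -0.4223806515211113 0.12934469422481643 60
S brush ((0.5535534620285034, -0.31700506806373596), (0.03580622002482414, 0.10860353708267212), 82.17707824707031) 0.06252527623477877
S stand ((0.5021724700927734, -0.4233737587928772), 0.026580044999718666) 123
```

```bash
cat > plan.py <<'E'
import sys
from h import *
np.set_printoptions(precision=4,suppress=True)
B0=np.array([.5589,.0019]); YB=np.radians(-5.1)
def w2b(p): c,s=np.cos(YB),np.sin(YB); d=np.array(p[:2])-B0; return np.array([c*d[0]+s*d[1],-s*d[0]+c*d[1]])
def b2w(p): c,s=np.cos(YB),np.sin(YB); return B0+np.array([c*p[0]-s*p[1],s*p[0]+c*p[1]])
def pose():
    s=monitor.get_state(); return s,np.array(s["position"]),R.from_rotvec(s["tool_rot"]).as_matrix()
def report(tgt=None,yaw=None):
    s,p,M=pose()
    print("t%.2f"%s["time"],"tcp",p,"yaw %.2f"%np.degrees(np.arctan2(M[1,1],M[0,1])),"zaxis",M[:,2],"F",np.round(s["ft_force"],1),"grip %.1fmm"%(87*s["grip_width"]),"base",w2b(p))
    if tgt is not None:
        d=M.T@(np.array(tgt)-p); print("shift tool",d)
    if yaw is not None:
        D=np.array([[ np.sin(np.radians(yaw))*-1,np.cos(np.radians(yaw)),0],[np.cos(np.radians(yaw)),np.sin(np.radians(yaw)),0],[0,0,-1.]]).T
        D=np.stack([[-np.sin(np.radians(yaw)),np.cos(np.radians(yaw)),0],[np.cos(np.radians(yaw)),np.sin(np.radians(yaw)),0],[0,0,-1]],1)
        if np.linalg.det(D)<0: D[:,0]*=-1
        print("turn tool deg",np.degrees(R.from_matrix(M.T@D).as_rotvec()))
if __name__=="__main__":
    a=[float(x) for x in sys.argv[1:]]
    if a and a[0]==999: # base-frame target
        w=b2w(a[1:3]); report([*w,a[3]],a[4] if len(a)>4 else None)
    else: report(a[:3] if len(a)>=3 else None,a[3] if len(a)>3 else None)
E
python3 plan.py .6 .2 .25 84.9
python3 - <<'E'
import pickle
from h import *
from plan import *
C=np.load("Tc.npy");c=pickle.load(open("top0.pkl","rb"))["color"]
z=C[...,2];
d=C[...,:2]-B0; s,co=np.sin(YB),np.cos(YB); bx=co*d[...,0]+s*d[...,1]; by=-s*d[...,0]+co*d[...,1]
m=(bx>-97)&(bx>-.094)&(bx<-.005)&(by<.118)&(by>-.138)&(z>.043)&(z<.07)
n,l,st,ce=cv2.connectedComponentsWithStats(m.astype(np.uint8))
for i in range(1,n):
    if st[i,4]>15: q=l==i; print(i,st[i,4],"bx",bx[q].min(),bx[q].max(),"by",by[q].min(),by[q].max(),"z",np.median(z[q]),c[q].mean(0))
m=(z<-.5)
for nm,y0,y1,x0,x1 in (("blue",-.47,-.35,.54,.62),("green",-.54,-.44,.42,.5)):
    q=(C[...,0]>x0)&(C[...,0]<x1)&(C[...,1]>y0)&(C[...,1]<y1)&(z>.1); print(nm,C[q].mean(0),q.sum(),z[q].max())
q=(C[...,0]>.6)&(C[...,0]<.8)&(C[...,1]<-.1)&(C[...,1]>-.3)&(z>.08); print("spray",C[q].mean(0),C[q].max(0))
E
```

```text
t0.10 tcp [0.2432 0.6022 0.2216] yaw 68.01 zaxis [-0.0006 -0.0016 -1.    ] F [0.2 0.3 0.2] grip 87.3mm base [-0.3678  0.5699]
shift tool [-0.4814 -0.2394 -0.028 ]
turn tool deg [ -0.0991  -0.0112 -16.8892]
1 165 bx -0.04523289791410302 -0.010354381399537977 by -0.02382797212499518 0.021777641201336063 z 0.05556034385998676 [41.4667 40.497  40.6848]
2 181 bx -0.062309450801609184 -0.011936233608772578 by -0.11781708352587514 -0.08423261311658974 z 0.054013821274497165 [93.6851 93.7735 93.2597]
3 149 bx -0.07863433365189074 -0.05046154524531056 by 0.025072030920338835 0.08063302602418544 z 0.05456595435477807 [45.9128 44.7718 45.0201]
4 157 bx -0.08935517002927006 -0.05373073032685868 by -0.08217247046511172 -0.042382119478098314 z 0.0480073295804202 [57.4968 59.7452 59.1529]
blue [ 0.5902 -0.4344  0.121 ] 102 0.1291151545819864
green [ 0.4548 -0.5096  0.122 ] 106 0.13080766814886013
spray [ 0.7381 -0.1977  0.1018] [ 0.7709 -0.1707  0.1342]
```

```bash
python3 -m pendant '[[[0,0,-8.4],[-0.05,-0.02,0],0],[[0,0,-8.4],[-0.05,-0.03,0],0],[[0,0,0],[-0.06,-0.06,0],0],[[0,0,0],[-0.06,-0.06,0],0],[[0,0,0],[-0.06,-0.06,0],0],[[0,0,0],[0,0,0],0]]' 20; python3 plan.py .6 .0 .22 84.9
```

```text
time: 0.85
position: [0.4487, 0.3741, 0.2224]
tool_rot: [0.16, 3.136, -0.004]
ft_force: [0.1, 0.9, 0.0]
grip_width: 0.511
t0.85 tcp [0.4487 0.3741 0.2224] yaw 84.17 zaxis [ 0.0018 -0.0029 -1.    ] F [0.1 0.9 0. ] grip 44.5mm base [-0.1428  0.3609]
shift tool [-0.1885 -0.3567  0.0037]
turn tool deg [-0.1573  0.1196 -0.7346]
```

```bash
python3 -m pendant '[[[0,0,-0.7],[-0.04,-0.05,0],0],[[0,0,0],[-0.04,-0.05,0],0],[[0,0,0],[-0.04,-0.05,0],0],[[0,0,0],[-0.04,-0.05,0],0],[[0,0,0],[-0.03,-0.06,0],0],[[0,0,0],[0,-0.06,0],0],[[0,0,0],[0,-0.06,0],0],[[0,0,0],[0,-0.06,0],0]]'; python3 plan.py .564 -.3185 .15 82.8
```

```text
time: 1.85
position: [0.5927, -0.0648, 0.2221]
tool_rot: [-0.121, -3.139, -0.001]
ft_force: [0.1, -0.4, -0.3]
grip_width: 0.498
t1.85 tcp [ 0.5927 -0.0648  0.2221] yaw 85.59 zaxis [-0.0004  0.0006 -1.    ] F [ 0.1 -0.4 -0.3] grip 43.4mm base [ 0.0396 -0.0634]
shift tool [ 0.0091 -0.2552  0.072 ]
turn tool deg [ 0.0302 -0.0256  2.7885]
```

```bash
python3 -m pendant '[[[0,0,0],[0,-0.055,0],-0.4],[[0,0,2.5],[0,-0.055,0],-0.4],[[0,0,0],[0,-0.055,0],-0.4],[[0,0,0],[0.008,-0.055,0.02],-0.4],[[0,0,0],[0,-0.035,0.04],-0.4],[[0,0,0],[0,0,0],-0.4],[[0,0,0],[0,0,0],-0.4]]'; python3 plan.py .564 -.3185 .033 82.8
```

```text
time: 2.72
position: [0.5599, -0.315, 0.1625]
tool_rot: [0.189, 3.136, 0.002]
ft_force: [-0.0, 0.1, 0.8]
grip_width: 0.703
t2.73 tcp [ 0.5599 -0.315   0.1625] yaw 83.11 zaxis [ 0.0002  0.0013 -1.    ] F [-0.   0.1  0.8] grip 61.2mm base [ 0.0291 -0.3156]
shift tool [-0.0045 -0.0031  0.1295]
turn tool deg [0.0761 0.0005 0.3057]
```

```bash
python3 -m pendant '[[[0,0,0.3],[-0.004,-0.003,0.05],-0.4],[[0,0,0],[0,0,0.04],-0.4],[[0,0,0],[0,0,0.02],-0.4],[[0,0,0],[0,0,0],-0.4]]'; python3 plan.py .564 -.3185 .033 82.8
python3 - <<'E'
from h import *
for n,c in (("top",(320,200,440,330)),("side",(300,90,440,220))):
    im=grab(n); im["color"]=np.clip(im["color"].astype(float)*1.7,0,255).astype(np.uint8); save(im,n+"1.png",c,4)
E
```

```text
time: 3.22
position: [0.563, -0.3186, 0.0522]
tool_rot: [-0.196, -3.135, -0.002]
ft_force: [0.1, -0.2, -0.5]
grip_width: 0.701
t3.23 tcp [ 0.563  -0.3186  0.0522] yaw 82.83 zaxis [-0.0009  0.0011 -1.    ] F [ 0.1 -0.2 -0.5] grip 61.0mm base [ 0.0325 -0.3188]
shift tool [-0.001   0.0002  0.0192]
turn tool deg [ 0.0576 -0.0565  0.0266]
```

View pics/side1.png

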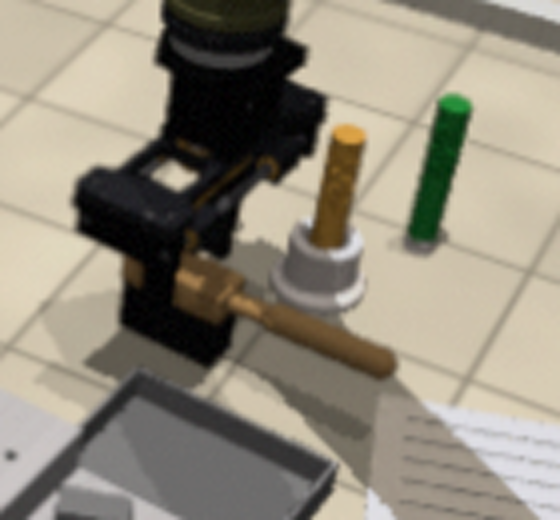

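View pics/top1.png

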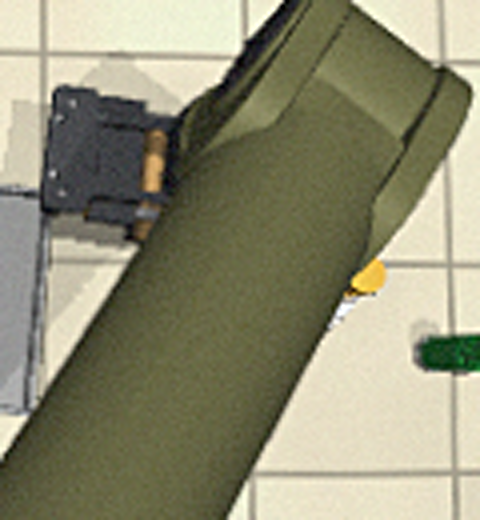

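Side view: fingers straddle the brush head (px 185,280 in the crop), brush in between. Lower and grip.

```bash
python3 -m pendant '[[[0,0,0],[0,0,0.019],-0.4],[[0,0,0],[0,0,0],0.6],[[0,0,0],[0,0,0],1],[[0,0,0],[0,0,0],1],[[0,0,0],[0,0,0],1],[[0,0,0],[0,0,0],1]]' 45; python3 plan.py .564 -.3185 .15 84.9
```

```text
time: 4.08
position: [0.5628, -0.3203, 0.034]
tool_rot: [0.2, 3.135, -0.0]
ft_force: [0.2, 0.1, 0.5]
grip_width: 0.384
t4.08 tcp [ 0.5628 -0.3203  0.034 ] yaw 82.71 zaxis [ 0.0007 -0.0002 -1.    ] F [0.2 0.1 0.5] grip 33.4mm base [ 0.0325 -0.3206]
shift tool [-0.0011  0.0019 -0.116 ]
turn tool deg [-0.0043  0.0426 -2.1882]
```

```bash
python3 -m pendant '[[[0,0,0],[0,0,-0.03],1],[[0,0,0],[0,0,-0.05],1],[[0,0,-2.2],[0,0,-0.04],1],[[0,0,0],[0,0,0],1]]'; python3 plan.py 999 -.051 .104 .155 84.9
```

```text
time: 4.58
position: [0.5644, -0.3216, 0.1575]
tool_rot: [0.139, 3.132, -0.004]
ft_force: [1.1, 0.7, -2.1]
grip_width: 0.384
t4.58 tcp [ 0.5644 -0.3216  0.1575] yaw 84.91 zaxis [ 0.0066 -0.0028 -1.    ] F [ 1.1  0.7 -2.1] grip 33.4mm base [ 0.0342 -0.3218]
shift tool [0.0852 0.4258 0.001 ]
turn tool deg [-0.1265  0.3881  0.0056]
```

```bash
python3 -m pendant '[[[0,0,0],[0.015,0.055,0],1],[[0,0,0],[0.02,0.055,0],1],[[0,0,0],[0.02,0.055,0],1],[[0,0,0],[0.02,0.055,0],1],[[0,0,0],[0.01,0.055,0],1],[[0,0,0],[0,0.055,0],1],[[0,0,0],[0,0.055,0],1],[[0,0,0],[0,0.04,0],1]]'; python3 plan.py 999 -.051 .104 .13 84.9
```

```text
time: 5.58
position: [0.5142, 0.1135, 0.152]
tool_rot: [-0.136, -3.136, 0.0]
ft_force: [1.0, 0.3, -1.2]
grip_width: 0.385
t5.58 tcp [0.5142 0.1135 0.152 ] yaw 85.04 zaxis [-0.0023  0.0001 -1.    ] F [ 1.   0.3 -1.2] grip 33.5mm base [-0.0544  0.1071]
shift tool [-0.0035 -0.0031  0.022 ]
turn tool deg [-0.0077 -0.1318  0.1385]
```

```bash
python3 -m pendant '[[[0,0,0],[-0.002,-0.003,0.02],1],[[0,0,0],[0,0,0],1],[[0,0,0],[0,0,0],1]]'; python3 plan.py 999 -.051 .104 .072 84.9
python3 - <<'E'
from h import *
for n,c in (("top",(160,180,360,320)),("side",(170,150,400,330))):
    im=grab(n); im["color"]=np.clip(im["color"].astype(float)*1.7,0,255).astype(np.uint8); save(im,n+"2.png",c,3)
E
```

```text
time: 5.95
position: [0.5169, 0.1067, 0.1332]
tool_rot: [-0.142, -3.137, 0.001]
ft_force: [-0.1, -0.6, -1.5]
grip_width: 0.387
t5.95 tcp [0.5169 0.1067 0.1332] yaw 84.83 zaxis [-0.001  -0.0004 -1.    ] F [-0.1 -0.6 -1.5] grip 33.6mm base [-0.0512  0.1007]
shift tool [-0.0002  0.0033  0.0612]
turn tool deg [-0.0268 -0.0574 -0.0678]
```

View pics/side2.png

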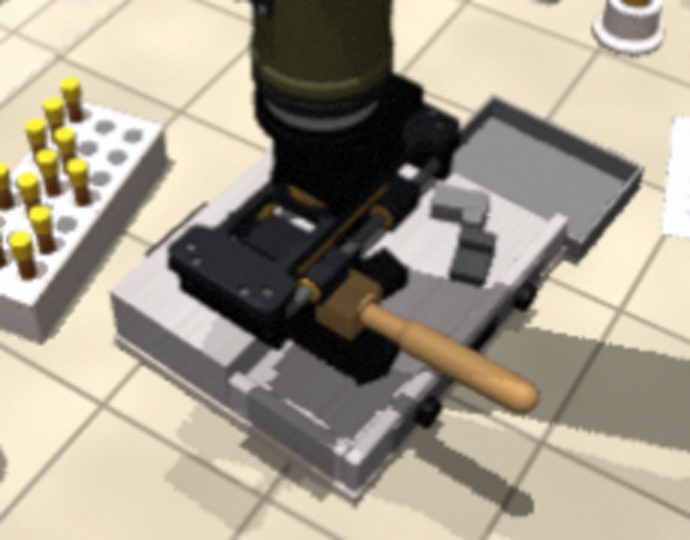

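View pics/top2.png

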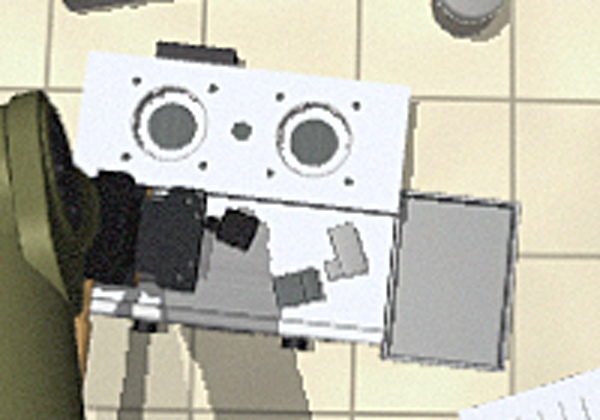

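Brush hovers above the +y end of the trough, level; scraps 2, 3 and 4 have not moved (scrap1 is hidden). Lower it.

```bash
python3 -m pendant '[[[0,0,0],[0,0.0035,0.02],1],[[0,0,0],[0,0,0.02],1],[[0,0,0],[0,0,0],1]]'; python3 plan.py 999 -.051 .104 .072 84.9
```

```text
time: 6.42
position: [0.5165, 0.1104, 0.0927]
tool_rot: [-0.141, -3.136, 0.001]
ft_force: [-0.5, -0.1, -0.8]
grip_width: 0.386
t6.42 tcp [0.5165 0.1104 0.0927] yaw 84.87 zaxis [-0.0024 -0.0007 -1.    ] F [-0.5 -0.1 -0.8] grip 33.6mm base [-0.0518  0.1043]
shift tool [-0.0009 -0.0002  0.0207]
turn tool deg [-0.053  -0.1322 -0.034 ]
```

```bash
python3 -m pendant '[[[0,0,0],[-0.001,0,0.01],1],[[0,0,0],[0,0,0.006],1],[[0,0,0],[0,0,0.0045],1],[[0,0,0],[0,0,0],1]]'; python3 plan.py 999 -.051 -.15 .072 84.9
```

```text
time: 6.92
position: [0.5183, 0.1108, 0.0728]
tool_rot: [-0.14, -3.138, 0.0]
ft_force: [-0.2, 0.0, -1.7]
grip_width: 0.385
t6.92 tcp [0.5183 0.1108 0.0728] yaw 84.91 zaxis [-0.0005 -0.0001 -1.    ] F [-0.2  0.  -1.7] grip 33.5mm base [-0.0501  0.1049]
shift tool [ 0.001  -0.2549  0.0008]
turn tool deg [-0.0106 -0.0276  0.007 ]
```

```bash
python3 -m pendant '[[[0,0,0],[0.0005,-0.005,0.0015],1],[[0,0,0],[0,-0.012,0],1],[[0,0,0],[0,-0.012,0],1],[[0,0,0],[0,-0.012,0],1],[[0,0,0],[0,-0.012,0],1],[[0,0,0],[0,-0.012,0],1],[[0,0,0],[0,-0.012,0],1],[[0,0,0],[0,0,0],1]]'; python3 plan.py 999 -.051 -.15 .072 84.9
python3 - <<'E'
from h import *
for n,c in (("side",(170,150,400,330)),):
    im=grab(n); im["color"]=np.clip(im["color"].astype(float)*1.7,0,255).astype(np.uint8); save(im,n+"3.png",c,3)
E
```

```text
time: 7.92
position: [0.5112, 0.0328, 0.0716]
tool_rot: [0.143, 3.138, -0.001]
ft_force: [0.5, 0.5, -2.0]
grip_width: 0.384
t7.92 tcp [0.5112 0.0328 0.0716] yaw 84.79 zaxis [ 0.0001 -0.0003 -1.    ] F [ 0.5  0.5 -2. ] grip 33.4mm base [-0.0503  0.0266]
shift tool [ 0.0004 -0.1766 -0.0003]
turn tool deg [-0.0191  0.0059 -0.1062]
```

View pics/side3.png

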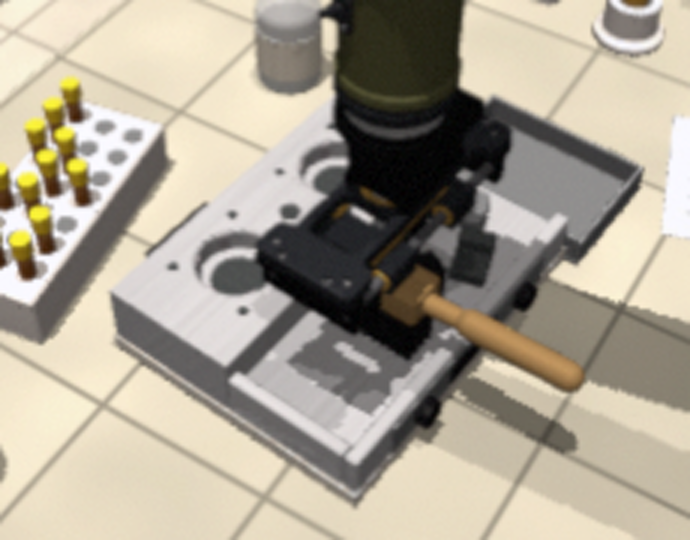

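Nothing is left behind the brush, and the brush is still square. Continue sweeping.

```bash
python3 -m pendant '[[[0,0,0],[0,-0.012,0],1],[[0,0,0],[0,-0.012,0],1],[[0,0,0],[0,-0.012,0],1],[[0,0,0],[0,-0.012,0],1],[[0,0,0],[0,-0.012,0],1],[[0,0,0],[0,-0.012,0],1],[[0,0,0],[0,-0.012,0],1],[[0,0,0],[0,0,0],1]]'; python3 plan.py 999 -.051 -.15 .072 84.9
```

```text
time: 8.98
position: [0.5036, -0.0505, 0.0716]
tool_rot: [-0.142, -3.138, 0.0]
ft_force: [-0.4, 1.8, -0.6]
grip_width: 0.387
t8.97 tcp [ 0.5036 -0.0505  0.0716] yaw 84.83 zaxis [-0.0001 -0.0003 -1.    ] F [-0.4  1.8 -0.6] grip 33.7mm base [-0.0505 -0.0571]
shift tool [ 0.0004 -0.0929 -0.0004]
turn tool deg [-0.0158 -0.0056 -0.0708]
```

```bash
python3 -m pendant '[[[0,0,0],[0,-0.012,0],1],[[0,0,0],[0,-0.012,0],1],[[0,0,0],[0,-0.012,0],1],[[0,0,0],[0,-0.012,0],1],[[0,0,0],[0,-0.012,0],1],[[0,0,0],[0,-0.012,0],1],[[0,0,0],[0,-0.012,0],1],[[0,0,0],[0,0,0],1]]'; python3 plan.py 999 -.051 -.17 .072 84.9;  python3 - <<'E'
from h import *
for n,c in (("side",(170,120,420,330)),("top",(160,180,400,320))):
    im=grab(n); im["color"]=np.clip(im["color"].astype(float)*1.7,0,255).astype(np.uint8); save(im,n+"4.png",c,3)
E
```

```text
time: 9.98
position: [0.4961, -0.1347, 0.0716]
tool_rot: [0.143, 3.138, -0.001]
ft_force: [0.3, -0.3, -1.8]
grip_width: 0.387
t9.97 tcp [ 0.4961 -0.1347  0.0716] yaw 84.78 zaxis [-0.     -0.0006 -1.    ] F [ 0.3 -0.3 -1.8] grip 33.6mm base [-0.0504 -0.1416]
shift tool [ 0.0005 -0.0284 -0.0004]
turn tool deg [-0.036   0.0029 -0.1184]
```

View pics/side4.png

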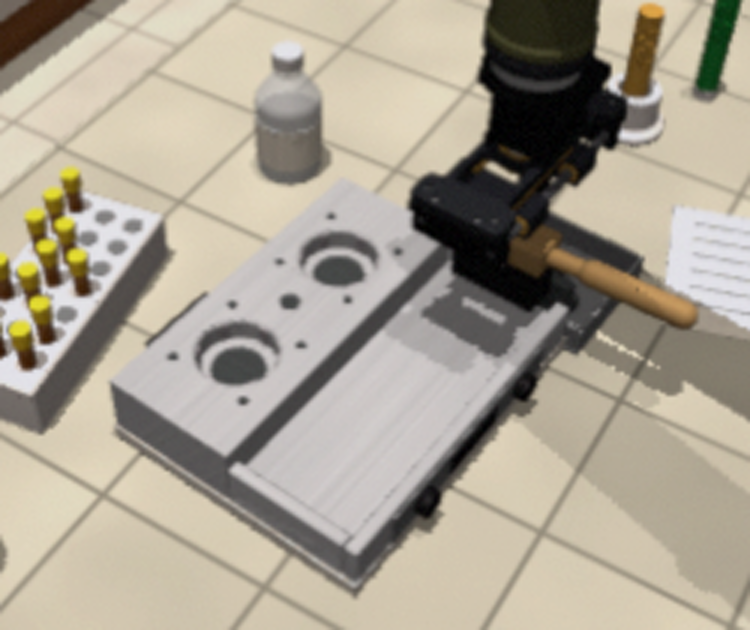

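View pics/top4.png

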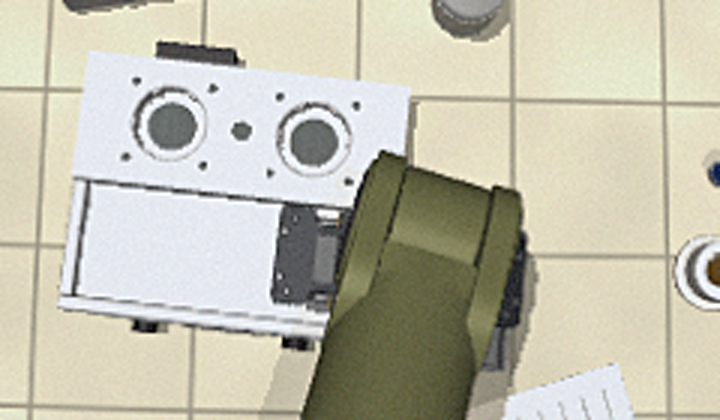

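Trough is clear behind the brush; one piece shows dark at (565,290) at the edge. Push a bit further, then lift.

```bash
python3 -m pendant '[[[0,0,0],[0,-0.012,0],1],[[0,0,0],[0,-0.012,0],1],[[0,0,0],[0,-0.01,0],1],[[0,0,0],[0,0,0],1],[[0,0,0],[0,0,0],1],[[0,0,0],[0,0,-0.03],1],[[0,0,0],[0,0,-0.05],1],[[0,0,0],[-0.03,-0.03,-0.02],1]]'; python3 plan.py .563 -.3203 .15 82.8
```

```text
time: 11.08
position: [0.522, -0.1971, 0.1749]
tool_rot: [0.132, 3.134, 0.004]
ft_force: [1.9, -1.3, -2.1]
grip_width: 0.39
t11.07 tcp [ 0.522  -0.1971  0.1749] yaw 85.19 zaxis [ 0.0046  0.0021 -1.    ] F [ 1.9 -1.3 -2.1] grip 33.9mm base [-0.0191 -0.2015]
shift tool [-0.0511 -0.1193  0.0248]
turn tool deg [0.1451 0.2522 2.3909]
```

```bash
python3 -m pendant '[[[0,0,1],[-0.03,-0.05,0],1],[[0,0,1],[-0.02,-0.05,0],1],[[0,0,0],[0,-0.03,0],1],[[0,0,0],[0,0,0],1]]'; python3 plan.py .563 -.3203 .04 82.8;  python3 - <<'E'
from h import *
for n,c in (("side",(170,120,420,330)),("top",(160,180,400,320))):
    im=grab(n); im["color"]=np.clip(im["color"].astype(float)*1.7,0,255).astype(np.uint8); save(im,n+"5.png",c,3)
E
```

```text
time: 11.58
position: [0.5552, -0.3369, 0.171]
tool_rot: [-0.201, -3.133, 0.003]
ft_force: [-0.7, -1.0, -1.9]
grip_width: 0.387
t11.57 tcp [ 0.5552 -0.3369  0.171 ] yaw 82.65 zaxis [-0.0019 -0.0018 -1.    ] F [-0.7 -1.  -1.9] grip 33.7mm base [ 0.0264 -0.3378]
shift tool [-0.0058  0.0178  0.1309]
turn tool deg [-0.1179 -0.0951 -0.1544]
```

View pics/side5.png

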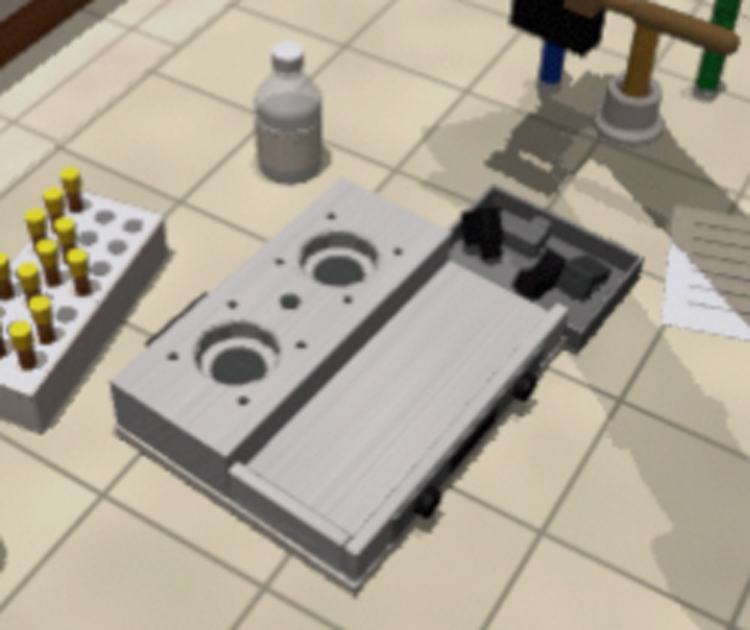

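View pics/top5.png

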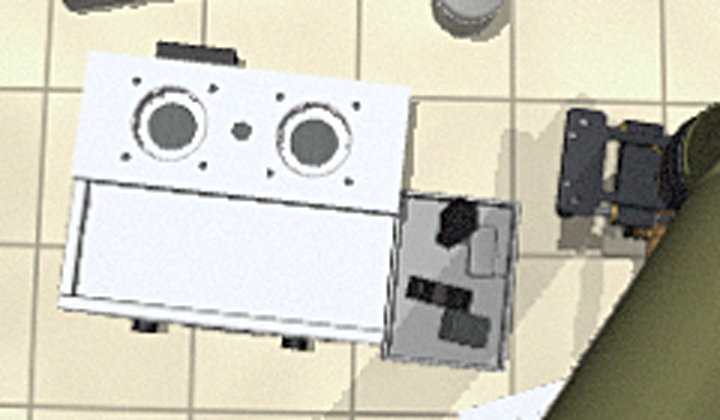

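All four pieces are in the tray (top crop 458,222; 484,250; 440,291; 466,327). Put the brush back.

```bash
python3 -m pendant '[[[0,0,0],[-0.006,0.0175,0.03],1],[[0,0,0],[0,0,0.04],1],[[0,0,0],[0,0,0.04],1],[[0,0,0],[0,0,0.01],1],[[0,0,0],[0,0,0.008],1],[[0,0,0],[0,0,0],1]]'; python3 plan.py .563 -.3203 .034 82.8
```

```text
time: 12.42
position: [0.5658, -0.3169, 0.0446]
tool_rot: [0.193, 3.134, -0.0]
ft_force: [0.1, -0.1, -1.6]
grip_width: 0.389
t12.43 tcp [ 0.5658 -0.3169  0.0446] yaw 82.94 zaxis [ 0.0015 -0.0003 -1.    ] F [ 0.1 -0.1 -1.6] grip 33.8mm base [ 0.0352 -0.3169]
shift tool [ 0.0024 -0.0037  0.0106]
turn tool deg [-0.0068  0.0897  0.1421]
```

```bash
python3 -m pendant '[[[0,0,0],[0.002,-0.003,0.006],1],[[0,0,0],[0,0,0.0035],1],[[0,0,0],[0,0,0.001],1],[[0,0,0],[0,0,0],1]]'; python3 plan.py .563 -.3203 .034 82.8
```

```text
time: 12.92
position: [0.5625, -0.3203, 0.0339]
tool_rot: [0.195, 3.135, -0.001]
ft_force: [-1.7, 0.1, 4.8]
grip_width: 0.385
t12.93 tcp [ 0.5625 -0.3203  0.0339] yaw 82.88 zaxis [ 0.0003 -0.0004 -1.    ] F [-1.7  0.1  4.8] grip 33.5mm base [ 0.0323 -0.3206]
shift tool [-0.0005  0.     -0.0001]
turn tool deg [-0.0193  0.0214  0.0844]
```

```bash
python3 -m pendant '[[[0,0,0],[0,0,0],0],[[0,0,0],[0,0,0],-0.3],[[0,0,0],[0,0,0],-0.4],[[0,0,0],[0,0,-0.02],-0.4],[[0,0,0],[0,0,-0.05],-0.4],[[0,0,0],[0,0,-0.06],-0.4],[[0,0,0],[0,0.05,-0.02],-0.4],[[0,0,0],[0,0.05,0],-0.4]]'; python3 plan.py .6 .05 .2 84.9;  python3 - <<'E'
from h import *
for n,c in (("side",(270,80,470,230)),("top",(240,180,480,330))):
    im=grab(n); im["color"]=np.clip(im["color"].astype(float)*1.7,0,255).astype(np.uint8); save(im,n+"6.png",c,3)
E
```

```text
time: 13.92
position: [0.5766, -0.2209, 0.1876]
tool_rot: [0.198, 3.128, -0.002]
ft_force: [1.1, 0.6, -0.8]
grip_width: 0.7
t13.93 tcp [ 0.5766 -0.2209  0.1876] yaw 82.77 zaxis [ 0.007  -0.0016 -1.    ] F [ 1.1  0.6 -0.8] grip 60.9mm base [ 0.0374 -0.2204]
shift tool [ 0.0108  0.2717 -0.0126]
turn tool deg [-0.0468  0.4103 -2.128 ]
```

View pics/side6.png

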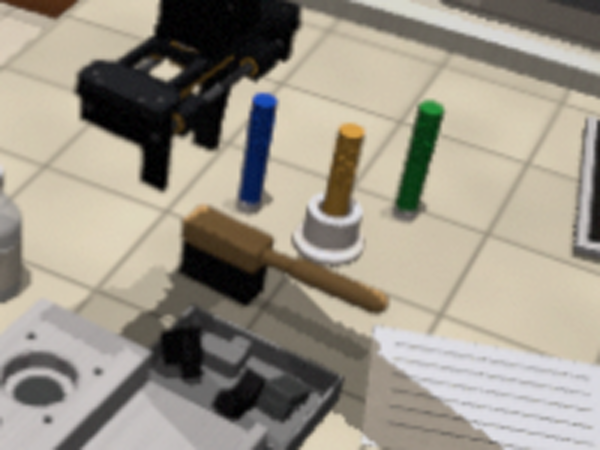

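View pics/top6.png

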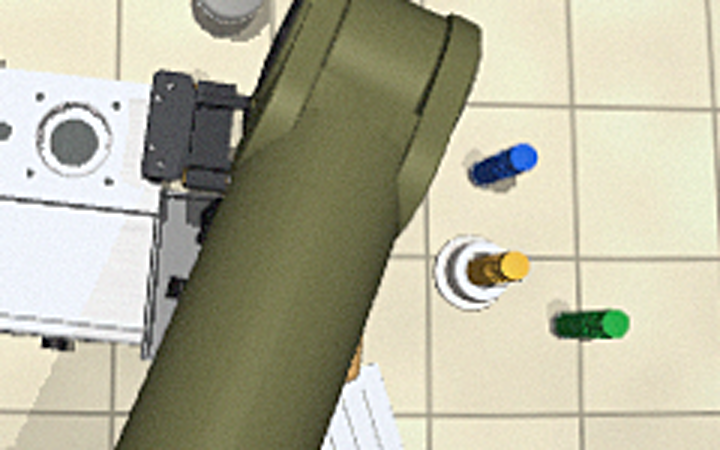

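Side view: brush is upright on its bristles at (230,260), drift untouched. Now go to the farther cup A (0.570, 0.3345).

```bash
python3 -m pendant '[[[0,0,-2],[0.01,0.055,0],-1],[[0,0,0],[0,0.06,0],-1],[[0,0,0],[0,0.06,0],-1],[[0,0,0],[0,0.06,0],-1],[[0,0,0],[0,0.06,0],-1],[[0,0,0],[0,0.06,0],-1],[[0,0,0],[0,0.06,0],-1],[[0,0,0],[0,0.06,0],-1]]'; python3 plan.py .5702 .3345 .12 84.9
```

```text
time: 15.02
position: [0.6097, 0.255, 0.1847]
tool_rot: [0.141, 3.136, 0.001]
ft_force: [0.2, 0.4, -0.4]
grip_width: 1.007
t15.03 tcp [0.6097 0.255  0.1847] yaw 84.86 zaxis [ 0.002   0.0004 -1.    ] F [ 0.2  0.4 -0.4] grip 87.7mm base [0.0281 0.2566]
shift tool [0.0466 0.0756 0.0646]
turn tool deg [ 0.0321  0.1147 -0.0351]
```

```bash
python3 -m pendant '[[[0,0,0],[0.023,0.038,0.02],-1],[[0,0,0],[0.0235,0.0375,0.04],-1],[[0,0,0],[0,0,0],-1],[[0,0,0],[0,0,0],-1]]'; python3 plan.py .5702 .3345 .012 84.9;python3 - <<'E'
from h import *
for n,c in (("side",(100,270,300,420)),("top",(70,180,220,300))):
    im=grab(n); im["color"]=np.clip(im["color"].astype(float)*1.7,0,255).astype(np.uint8); save(im,n+"7.png",c,3)
E
```

```text
time: 15.52
position: [0.5704, 0.3323, 0.124]
tool_rot: [0.14, 3.137, -0.001]
ft_force: [0.5, -0.5, 0.4]
grip_width: 1.0
t15.53 tcp [0.5704 0.3323 0.124 ] yaw 84.89 zaxis [ 0.0015 -0.0006 -1.    ] F [ 0.5 -0.5  0.4] grip 87.0mm base [-0.0179  0.3301]
shift tool [0.0005 0.0023 0.112 ]
turn tool deg [-0.0294  0.0871 -0.0109]
```

View pics/side7.png

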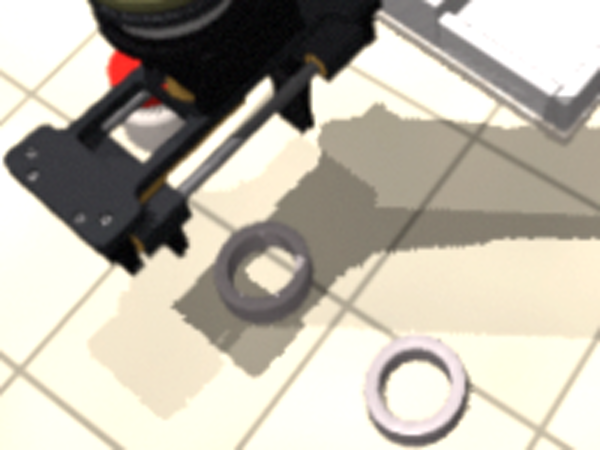

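View pics/top7.png

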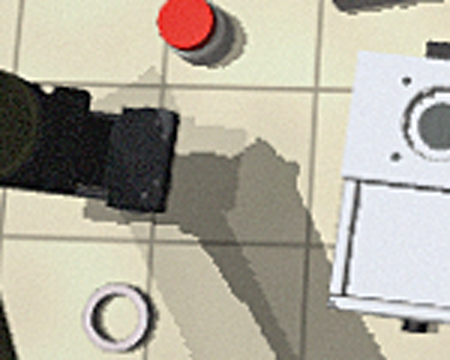

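```bash
python3 -m pendant '[[[0,0,0],[0.0005,0.002,0.05],-1],[[0,0,0],[0,0,0.04],-1],[[0,0,0],[0,0,0.02],-1],[[0,0,0],[0,0,0],-1],[[0,0,0],[0,0,0],-1]]'; python3 plan.py .5702 .3345 .012 84.9
```

```text
time: 16.25
position: [0.5709, 0.3355, 0.0153]
tool_rot: [0.14, 3.135, 0.003]
ft_force: [-0.0, -0.4, 0.4]
grip_width: 1.001
t16.25 tcp [0.5709 0.3355 0.0153] yaw 84.87 zaxis [ 0.0031  0.0018 -1.    ] F [-0.  -0.4  0.4] grip 87.1mm base [-0.0177  0.3334]
shift tool [ 0.0006 -0.0011  0.0033]
turn tool deg [ 0.1192  0.1668 -0.0259]
```

```bash
python3 -m pendant '[[[0,0,0],[0.0005,-0.001,0.003],-1],[[0,0,0],[0,0,0],-0.5],[[0,0,0],[0,0,0],-0.2],[[0,0,0],[0,0,0],0],[[0,0,0],[0,0,0],0.2],[[0,0,0],[0,0,0],0.2],[[0,0,0],[0,0,0],1]]' 30; python3 plan.py .5702 .3345 .012 84.9
```

```text
time: 17.12
position: [0.5686, 0.3342, 0.0102]
tool_rot: [0.139, 3.138, 0.0]
ft_force: [-0.1, -0.1, 0.8]
grip_width: 0.681
t17.12 tcp [0.5686 0.3342 0.0102] yaw 84.91 zaxis [ 0.0001  0.0002 -1.    ] F [-0.1 -0.1  0.8] grip 59.3mm base [-0.0199  0.3319]
shift tool [-0.0016  0.0004 -0.0018]
turn tool deg [0.0094 0.0047 0.0144]
```

```bash
python3 -m pendant '[[[0,0,0],[0,0,0],1],[[0,0,0],[0,0,0],1],[[0,0,0],[0,0,-0.03],1],[[0,0,0],[0,0,-0.05],1],[[0,0,0],[0,0,-0.04],1],[[0,0,0],[0,0,0],1]]' 55; python3 plan.py 999 .055 .062 .12 84.9
```

```text
time: 17.88
position: [0.5708, 0.3352, 0.134]
tool_rot: [0.14, 3.133, 0.006]
ft_force: [-0.4, -1.1, -1.0]
grip_width: 0.675
t17.88 tcp [0.5708 0.3352 0.134 ] yaw 84.90 zaxis [ 0.006   0.0038 -1.    ] F [-0.4 -1.1 -1. ] grip 58.7mm base [-0.0178  0.333 ]
shift tool [-0.0727 -0.2711  0.0133]
turn tool deg [ 0.2471  0.3247 -0.0005]
```

```bash
python3 -m pendant '[[[0,0,0],[-0.015,-0.05,0],1],[[0,0,0],[-0.015,-0.055,0],1],[[0,0,0],[-0.015,-0.055,0],1],[[0,0,0],[-0.015,-0.055,0],1],[[0,0,0],[-0.012,-0.055,0],1],[[0,0,0],[0,0,0],1],[[0,0,0],[0,0,0],1]]'; python3 plan.py 999 .055 .062 .10 84.9
```

```text
time: 18.75
position: [0.6153, 0.0591, 0.1285]
tool_rot: [-0.14, -3.136, -0.0]
ft_force: [-0.3, 0.4, -1.7]
grip_width: 0.674
t18.75 tcp [0.6153 0.0591 0.1285] yaw 84.88 zaxis [-0.0026  0.0004 -1.    ] F [-0.3  0.4 -1.7] grip 58.6mm base [0.0511 0.062 ]
shift tool [-0.004  -0.      0.0285]
turn tool deg [ 0.0081 -0.1523 -0.0165]
```

```bash
python3 -m pendant '[[[0,0,0],[-0.004,0,0.02],1],[[0,0,0],[0,0,0.02],1],[[0,0,0],[0,0,0],1],[[0,0,0],[0,0,0],1]]'; python3 plan.py 999 .055 .062 .10 84.9
python3 - <<'E'
from h import *
import pickle
for n,c in (("side",(200,190,310,290)),("top",(170,180,270,260))):
    im=grab(n); pickle.dump(im,open(n+"8.pkl","wb"));im["color"]=np.clip(im["color"].astype(float)*2,0,255).astype(np.uint8); save(im,n+"8.png",c,6)
E
```

```text
time: 19.25
position: [0.6202, 0.0588, 0.0897]
tool_rot: [-0.139, -3.138, 0.0]
ft_force: [-0.3, -0.1, -0.8]
grip_width: 0.673
t19.25 tcp [0.6202 0.0588 0.0897] yaw 84.94 zaxis [-0.0004 -0.0002 -1.    ] F [-0.3 -0.1 -0.8] grip 58.6mm base [0.056  0.0621]
shift tool [ 0.001  -0.0001 -0.0103]
turn tool deg [-0.0108 -0.0244  0.0436]
```

View pics/side8.png

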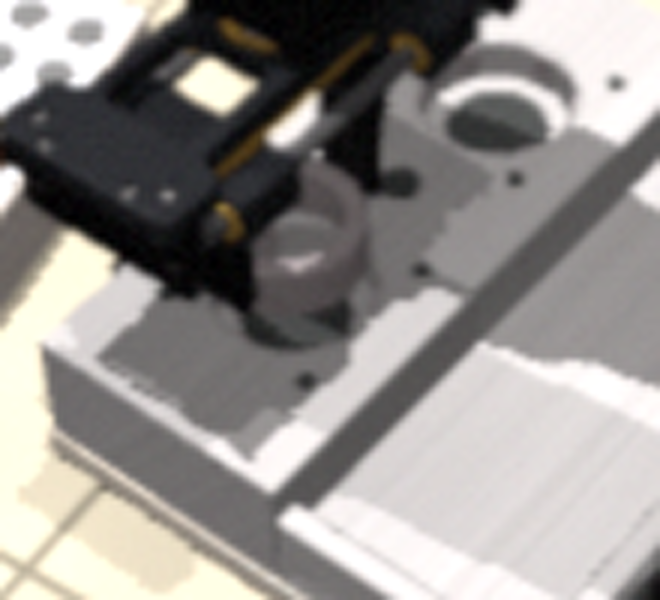

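View pics/top8.png

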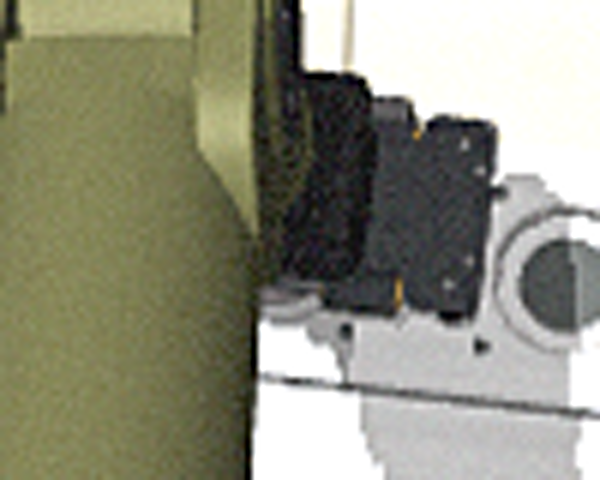

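```bash
cat > ov.py <<'E'
import sys,pickle
from h import *
def overlay(im,circs,fn,crop,s):
    c=np.clip(im["color"].astype(float)*2,0,255).astype(np.uint8)[:,:,::-1]
    u0,v0,u1,v1=crop; c=cv2.resize(c[v0:v1,u0:u1],None,fx=s,fy=s,interpolation=cv2.INTER_CUBIC)
    for (x,y,z,r,col) in circs:
        P=np.array([proj(im,[x+r*np.cos(a),y+r*np.sin(a),z]) for a in np.linspace(0,2*np.pi,90)])
        P=(P-np.array([u0,v0])+.5)*s-.5
        cv2.polylines(c,[np.round(P*8).astype(np.int32)],True,col,1,cv2.LINE_AA,3)
    cv2.imwrite("pics/"+fn,c)
E
python3 - <<'E'
from ov import *
im=pickle.load(open("side8.pkl","rb"))
x,y,z=.6202,.0588,.0897-.0102
overlay(im,[(x,y,z,.03,(0,0,255)),(x,y,z+.022,.03,(0,255,0)),(x,y,z+.022,.021,(0,255,0)),(.619,.0585,.065,.033,(255,255,0)),(.608,-.0645,.065,.033,(255,255,0))],"ov8.png",(220,190,310,270),8)
E
```

```text
(no output)
```

View pics/ov8.png

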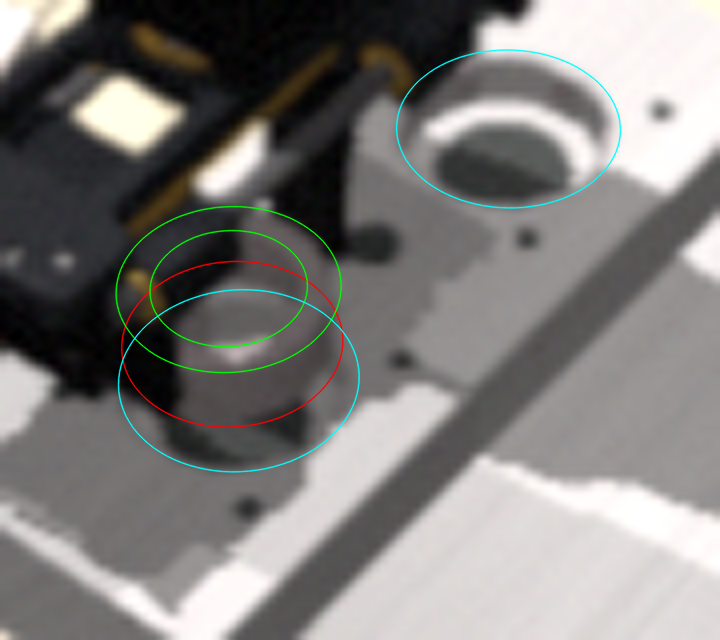

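Run:
```python
from h import *
import pickle
im=pickle.load(open("side8.pkl","rb"))
im["color"]=np.clip(im["color"].astype(float)*4.5,0,255).astype(np.uint8); save(im,"s8b.png",(228,210,278,260),12)
```

```text
(no output)
```

View pics/s8b.png

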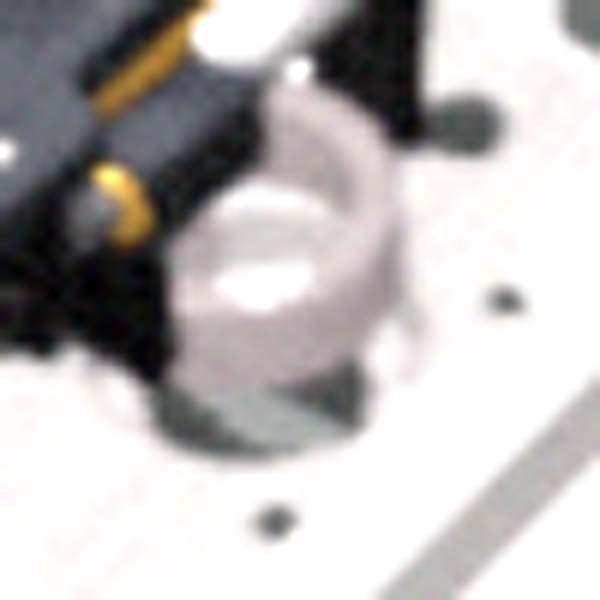

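```bash
python3 -m pendant '[[[0,0,0],[0.001,0,0.008],1],[[0,0,0],[0,0,0.003],1],[[0,0,0],[0,0,0],1]]'; python3 plan.py 999 .055 .062 .075 84.9
python3 -m pendant '[[[0,0,0],[0,0,0.002],1],[[0,0,0],[0,0,0],1]]'; python3 plan.py 999 .055 .062 .075 84.9
python3 -m pendant '[[[0,0,0],[0,0,0.001],1],[[0,0,0],[0,0,0],1]]'; python3 plan.py 999 .055 .062 .075 84.9
```

```text
time: 19.73
position: [0.619, 0.0585, 0.0787]
tool_rot: [-0.14, -3.138, 0.0]
ft_force: [-1.0, 0.6, -1.4]
grip_width: 0.674
t19.73 tcp [0.619  0.0585 0.0787] yaw 84.91 zaxis [-0.0007 -0.     -1.    ] F [-1.   0.6 -1.4] grip 58.6mm base [0.0548 0.0617]
shift tool [-0.0002  0.0003  0.0037]
turn tool deg [-0.0057 -0.0382  0.0067]
time: 19.98
position: [0.6193, 0.0586, 0.077]
tool_rot: [-0.139, -3.138, -0.0]
ft_force: [0.2, -0.4, -2.1]
grip_width: 0.675
t19.98 tcp [0.6193 0.0586 0.077 ] yaw 84.91 zaxis [-0.0001  0.0001 -1.    ] F [ 0.2 -0.4 -2.1] grip 58.7mm base [0.0551 0.0618]
shift tool [0.0001 0.0002 0.002 ]
turn tool deg [ 0.0027 -0.0046  0.01  ]
time: 20.23
position: [0.6193, 0.0586, 0.076]
tool_rot: [-0.139, -3.138, -0.0]
ft_force: [0.0, 0.9, -2.5]
grip_width: 0.679
t20.23 tcp [0.6193 0.0586 0.076 ] yaw 84.91 zaxis [ 0.  0. -1.] F [ 0.   0.9 -2.5] grip 59.1mm base [0.0551 0.0618]
shift tool [0.0001 0.0002 0.001 ]
turn tool deg [ 0.0025 -0.0002  0.0143]
```

```bash
for i in 1 2 3 ; do python3 -m pendant '[[[0,0,0],[0,0,0.001],1],[[0,0,0],[0,0,0],1]]' | sed -n 2,5p; done
```

```text
position: [0.6193, 0.0585, 0.075]
tool_rot: [-0.139, -3.138, -0.0]
ft_force: [0.2, -0.6, -2.5]
grip_width: 0.674
position: [0.6193, 0.0585, 0.074]
tool_rot: [-0.14, -3.138, 0.0]
ft_force: [-0.3, 0.2, -1.4]
grip_width: 0.679
position: [0.6192, 0.0584, 0.073]
tool_rot: [-0.14, -3.138, 0.0]
ft_force: [-0.7, -0.0, -1.8]
grip_width: 0.681
```

```bash
for i in 1 2 3 ; do python3 -m pendant '[[[0,0,0],[0,0,0.001],1],[[0,0,0],[0,0,0],1]]' | sed -n 2,5p; done
```

```text
position: [0.6192, 0.0582, 0.072]
tool_rot: [-0.14, -3.138, 0.0]
ft_force: [-1.5, -0.5, -2.1]
grip_width: 0.675
position: [0.6191, 0.0582, 0.0712]
tool_rot: [-0.14, -3.138, 0.0]
ft_force: [-2.1, -1.4, 1.3]
grip_width: 0.677
position: [0.6192, 0.0582, 0.0702]
tool_rot: [-0.14, -3.138, 0.0]
ft_force: [-3.2, -2.3, 3.0]
grip_width: 0.672
```

```bash
for i in 1 2 ; do python3 -m pendant '[[[0,0,0],[0.0005,-0.0003,0.001],1],[[0,0,0],[0,0,0],1]]' | sed -n 2,5p; done;  python3 -m pendant '[[[0,0,0],[0,0,0.001],1],[[0,0,0],[0,0,0],1]]' | sed -n 2,5p
```

```text
position: [0.6191, 0.0582, 0.0694]
tool_rot: [0.14, 3.138, 0.0]
ft_force: [-2.7, -2.2, 3.9]
grip_width: 0.672
position: [0.6191, 0.0582, 0.0687]
tool_rot: [0.139, 3.137, 0.001]
ft_force: [-2.3, -2.8, 4.1]
grip_width: 0.675
position: [0.6191, 0.0582, 0.0678]
tool_rot: [0.139, 3.137, 0.001]
ft_force: [-2.7, -1.1, 5.6]
grip_width: 0.672
```

Run:
```python
from ov import *
im=grab("side")
x,y,z=.6190,.0584,.0576
overlay(im,[(x,y,z+.022,.03,(0,255,0)),(x,y,.065,.03,(0,0,255)),(.619,.0585,.065,.031,(255,255,0))],"ov9.png",(220,200,290,270),9)
save(im,"s9.png",(220,200,290,270),9)
i=cv2.imread("pics/s9.png");cv2.imwrite("pics/s9.png",np.clip(i*3.5,0,255).astype(np.uint8))
```

```text
(no output)
```

View pics/ov9.png

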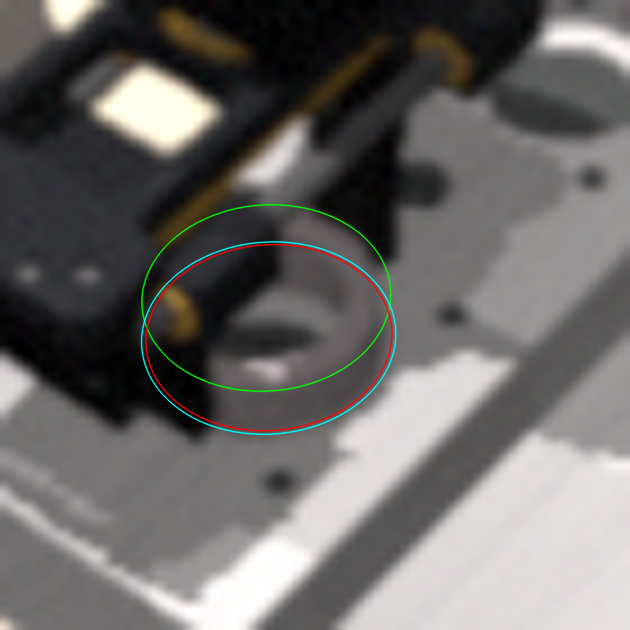

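View pics/s9.png

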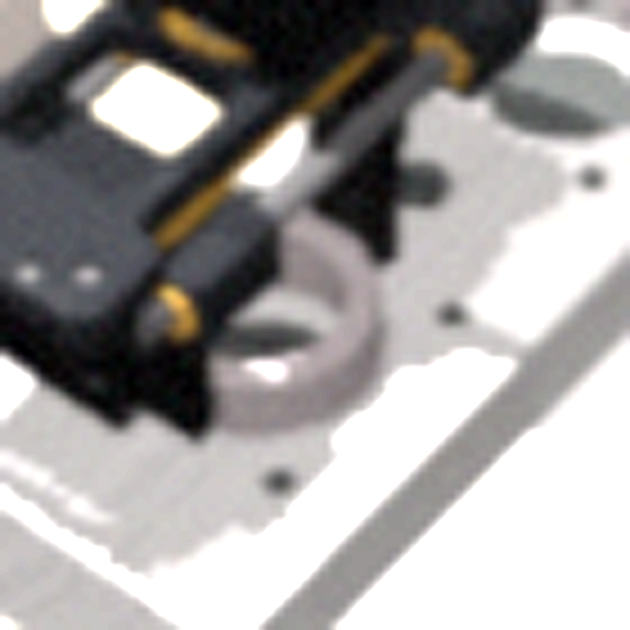

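```bash
cat > cupz.py <<'E'
import sys
from h import *
def cupz(x,y,n="side",lo=.062,hi=.1,rin=.0215,rout=.0295,off=None):
    im=grab(n); Rm,o=cam(im); H,W=im["range_z"].shape
    c=proj(im,[x,y,.075]).astype(int)
    out=[]
    for v in range(c[1]-25,c[1]+26):
        for u in range(c[0]-25,c[0]+26):
            p=o+(Rm@ray(im,u,v))*float(im["range_z"][v,u])
            r=np.hypot(p[0]-x,p[1]-y)
            if rin<r<rout and lo<p[2]<hi: out.append([*p,np.degrees(np.arctan2(p[1]-y,p[0]-x))])
            elif .036<r<.05 and .055<p[2]<.075: out.append([p[0],p[1],p[2],999])
    a=np.array(out); d=a[a[:,3]==999]; q=a[a[:,3]!=999]
    z0=np.median(d[:,2]); print(n,"deck",round(z0,4),len(d))
    for b in range(-180,180,45):
        m=(q[:,3]>=b)&(q[:,3]<b+45)
        if m.sum()>2: print("  ang",b+22,"top-deck %.1f mm"%(1e3*(np.median(q[m,2])-z0)),m.sum())
    return q,z0
if __name__=="__main__": cupz(float(sys.argv[1]),float(sys.argv[2]),*(sys.argv[3:4]))
E
python3 cupz.py .619 .0583
```

```text
side deck 0.0644 346
  ang -158 top-deck 13.7 mm 26
  ang -113 top-deck 15.3 mm 37
  ang -68 top-deck 14.4 mm 26
  ang 112 top-deck 10.8 mm 52
  ang 157 top-deck 9.1 mm 56
```

```bash
python3 -m pendant '[[[0,0,0],[0,0,0.0007],1],[[0,0,0],[0,0,0],1]]' | sed -n 2,5p; python3 -m pendant '[[[0,0,0],[0,0,0],0],[[0,0,0],[0,0,0],-0.6],[[0,0,0],[0,0,0],-1],[[0,0,0],[0,0,-0.01],-1],[[0,0,0],[0,0,-0.05],-1],[[0,0,0],[0,0,-0.05],-1],[[0,0,0],[0,0.06,0],-1],[[0,0,0],[0,0.06,0],-1]]'|tail -4; python3 plan.py .4472 .343 .12 84.9
```

```text
position: [0.6191, 0.0581, 0.0674]
tool_rot: [0.139, 3.136, 0.001]
ft_force: [-3.2, -1.4, 6.6]
grip_width: 0.674
position: [0.6299, 0.1784, 0.1783]
tool_rot: [0.143, 3.135, 0.002]
ft_force: [-0.1, 0.8, -0.4]
grip_width: 0.999
t23.82 tcp [0.6299 0.1784 0.1783] yaw 84.77 zaxis [ 0.003   0.0014 -1.    ] F [-0.1  0.8 -0.4] grip 86.9mm base [0.055  0.1821]
shift tool [0.1971 0.1472 0.058 ]
turn tool deg [ 0.0947  0.166  -0.1326]
```

```bash
python3 -m pendant '[[[0,0,0],[0.04,0.04,0],-1],[[0,0,0],[0.05,0.04,0],-1],[[0,0,0],[0.05,0.04,0.02],-1],[[0,0,0],[0.05,0.03,0.03],-1],[[0,0,0],[0,0,0],-1],[[0,0,0],[0,0,0],-1]]'; python3 plan.py .4472 .343 .015 84.9; python3 cupz.py .619 .0583;python3 cupz.py .619 .0583 top
python3 - <<'E'
from ov import *
im=grab("side")
overlay(im,[],"s10.png",(220,200,290,270),9)
E
```

```text
time: 24.58
position: [0.4601, 0.3379, 0.1297]
tool_rot: [0.139, 3.137, 0.0]
ft_force: [0.3, -0.1, 0.5]
grip_width: 1.0
t24.57 tcp [0.4601 0.3379 0.1297] yaw 84.92 zaxis [ 0.0012 -0.0001 -1.    ] F [ 0.3 -0.1  0.5] grip 87.0mm base [-0.1283  0.3259]
shift tool [0.0135 0.0039 0.1146]
turn tool deg [0.0033 0.0706 0.0191]
side deck 0.0644 230
  ang -158 top-deck 6.0 mm 17
  ang 112 top-deck 6.1 mm 45
  ang 157 top-deck 8.3 mm 55
top deck 0.0644 570
  ang -158 top-deck 14.1 mm 30
  ang -113 top-deck 14.1 mm 26
  ang -68 top-deck 14.6 mm 27
  ang -23 top-deck 13.7 mm 25
  ang 22 top-deck 14.4 mm 29
  ang 67 top-deck 15.1 mm 21
  ang 112 top-deck 13.4 mm 24
  ang 157 top-deck 13.7 mm 28
```

View pics/s10.png

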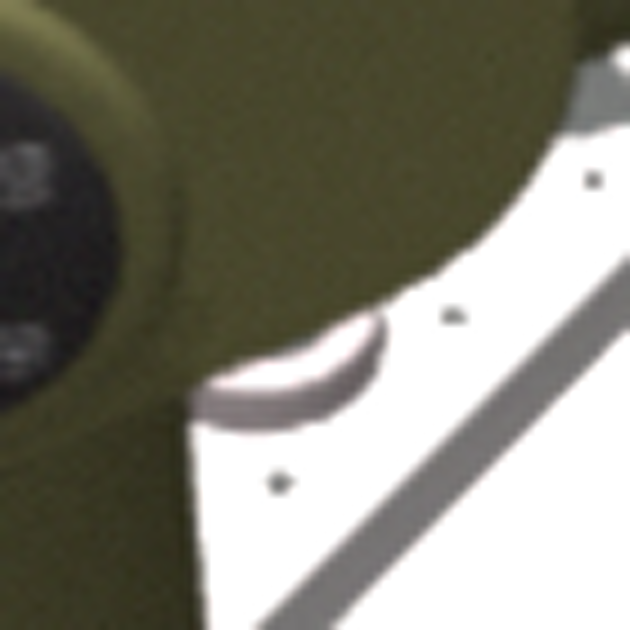

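Top-camera depth puts cup A's rim about 14 mm above the deck all round, so it is ~8 mm deep and square. Now cup B.

```bash
python3 -m pendant '[[[0,0,0],[0.0135,0.004,0.04],-1],[[0,0,0],[0,0,0.04],-1],[[0,0,0],[0,0,0.03],-1],[[0,0,0],[0,0,0],-1],[[0,0,0],[0,0,0],-1]]'; python3 plan.py .4472 .343 .012 84.9
```

```text
time: 25.35
position: [0.448, 0.3435, 0.0206]
tool_rot: [0.142, 3.137, 0.002]
ft_force: [-0.1, -0.2, 0.9]
grip_width: 1.001
t25.35 tcp [0.448  0.3435 0.0206] yaw 84.83 zaxis [ 0.0019  0.0014 -1.    ] F [-0.1 -0.2  0.9] grip 87.1mm base [-0.1409  0.3304]
shift tool [ 0.0007 -0.0006  0.0086]
turn tool deg [ 0.0875  0.1038 -0.0733]
```

```bash
python3 -m pendant '[[[0,0,0],[0.0005,-0.0005,0.0075],-1],[[0,0,0],[0,0,0],-0.5],[[0,0,0],[0,0,0],-0.2],[[0,0,0],[0,0,0],0],[[0,0,0],[0,0,0],0.2],[[0,0,0],[0,0,0],0.2],[[0,0,0],[0,0,0],1]]' 30; python3 plan.py .4472 .343 .012 84.9
```

```text
time: 26.22
position: [0.4459, 0.3431, 0.0119]
tool_rot: [0.139, 3.138, 0.001]
ft_force: [-0.2, 0.3, 0.9]
grip_width: 0.681
t26.23 tcp [0.4459 0.3431 0.0119] yaw 84.92 zaxis [ 0.0003  0.0004 -1.    ] F [-0.2  0.3  0.9] grip 59.2mm base [-0.1429  0.3298]
shift tool [-0.0013  0.     -0.0001]
turn tool deg [0.0251 0.0166 0.015 ]
```

```bash
python3 -m pendant '[[[0,0,0],[0,0,0],1],[[0,0,0],[0,0,0],1],[[0,0,0],[0,0,-0.03],1],[[0,0,0],[0,0,-0.05],1],[[0,0,0],[0,0,-0.05],1],[[0,0,0],[0,0,0],1]]' 55; python3 plan.py 999 .054 -.062 .14 84.9
```

```text
time: 26.98
position: [0.448, 0.3445, 0.1457]
tool_rot: [0.14, 3.133, 0.009]
ft_force: [0.1, 1.4, -3.8]
grip_width: 0.669
t26.98 tcp [0.448  0.3445 0.1457] yaw 84.90 zaxis [ 0.0059  0.0052 -1.    ] F [ 0.1  1.4 -3.8] grip 58.2mm base [-0.1409  0.3313]
shift tool [-0.1949 -0.3934  0.0045]
turn tool deg [ 0.326   0.313  -0.0043]
```

```bash
python3 -m pendant '[[[0,0,0],[-0.02,-0.045,0],1],[[0,0,0],[-0.025,-0.05,0],1],[[0,0,0],[-0.025,-0.05,0],1],[[0,0,0],[-0.025,-0.05,0],1],[[0,0,0],[-0.025,-0.05,0],1],[[0,0,0],[-0.025,-0.05,0],1],[[0,0,0],[-0.025,-0.05,0],1],[[0,0,0],[-0.025,-0.05,0],1]]'; python3 plan.py 999 .054 -.062 .10 84.9
```

```text
time: 27.98
position: [0.6041, -0.0694, 0.1394]
tool_rot: [-0.139, -3.135, 0.0]
ft_force: [0.2, 0.7, -1.8]
grip_width: 0.673
t27.98 tcp [ 0.6041 -0.0694  0.1394] yaw 84.92 zaxis [-0.0032 -0.0001 -1.    ] F [ 0.2  0.7 -1.8] grip 58.6mm base [ 0.0514 -0.067 ]
shift tool [-0.0028  0.0051  0.0394]
turn tool deg [-0.0206 -0.1845  0.0181]
```

```bash
python3 -m pendant '[[[0,0,0],[-0.002,0.0055,0.03],1],[[0,0,0],[0,0,0.02],1],[[0,0,0],[0,0,0],1],[[0,0,0],[0,0,0],1]]'; python3 plan.py 999 .054 -.062 .078 84.9
```

```text
time: 28.48
position: [0.6076, -0.0618, 0.0919]
tool_rot: [0.137, 3.138, 0.0]
ft_force: [1.8, 0.5, -2.4]
grip_width: 0.672
t28.48 tcp [ 0.6076 -0.0618  0.0919] yaw 85.00 zaxis [ 0.0002  0.0001 -1.    ] F [ 1.8  0.5 -2.4] grip 58.4mm base [ 0.0541 -0.0591]
shift tool [ 0.0002 -0.0029  0.0139]
turn tool deg [0.0065 0.0127 0.0952]
```

```bash
python3 -m pendant '[[[0,0,0],[0,-0.0028,0.007],1],[[0,0,0],[0,0,0.005],1],[[0,0,0],[0,0,0],1]]'; python3 plan.py 999 .054 -.062 .077 84.9; for i in 1 2 3 4; do python3 -m pendant '[[[0,0,0],[0,0,0.001],1],[[0,0,0],[0,0,0],1]]' | sed -n 2,5p; done
```

```text
time: 28.85
position: [0.6069, -0.0653, 0.0793]
tool_rot: [-0.14, -3.138, -0.0]
ft_force: [0.5, 0.4, -2.4]
grip_width: 0.676
t28.85 tcp [ 0.6069 -0.0653  0.0793] yaw 84.91 zaxis [-0.0006  0.0002 -1.    ] F [ 0.5  0.4 -2.4] grip 58.8mm base [ 0.0538 -0.0627]
shift tool [-0.0002  0.0007  0.0023]
turn tool deg [ 0.0055 -0.0365  0.0071]
position: [0.6073, -0.0653, 0.0788]
tool_rot: [0.139, 3.138, 0.0]
ft_force: [-0.9, -0.8, -2.7]
grip_width: 0.668
position: [0.6072, -0.0653, 0.0776]
tool_rot: [0.139, 3.138, 0.0]
ft_force: [-0.8, -0.3, -1.4]
grip_width: 0.674
position: [0.6072, -0.0654, 0.0765]
tool_rot: [-0.139, -3.138, -0.0]
ft_force: [1.2, -0.4, -2.4]
grip_width: 0.675
position: [0.6073, -0.0654, 0.0756]
tool_rot: [0.139, 3.138, 0.0]
ft_force: [0.4, -0.5, -1.7]
grip_width: 0.675
```

```bash
python3 -m pendant '[[[0,0,0],[0,0.0006,0.001],1],[[0,0,0],[0,0,0],1]]' | sed -n 2,5p;for i in 1 2 3 4; do python3 -m pendant '[[[0,0,0],[0,0,0.001],1],[[0,0,0],[0,0,0],1]]' | sed -n 2,5p; done
```

```text
position: [0.6075, -0.0651, 0.0748]
tool_rot: [0.14, 3.138, -0.001]
ft_force: [0.1, -0.5, -1.7]
grip_width: 0.677
position: [0.6076, -0.0652, 0.0738]
tool_rot: [0.14, 3.138, -0.001]
ft_force: [1.5, -1.5, -1.7]
grip_width: 0.672
position: [0.6076, -0.0653, 0.073]
tool_rot: [0.14, 3.138, -0.001]
ft_force: [0.9, -2.5, 0.5]
grip_width: 0.672
position: [0.6077, -0.0653, 0.0721]
tool_rot: [0.14, 3.137, -0.001]
ft_force: [0.3, -1.5, 4.1]
grip_width: 0.673
position: [0.6077, -0.0652, 0.0712]
tool_rot: [0.14, 3.137, -0.001]
ft_force: [-0.2, -2.8, 5.1]
grip_width: 0.676
```

Contact as expected. Press to about 8 mm (tip ≈ 0.069).

```bash
for i in 1 2 ; do python3 -m pendant '[[[0,0,0],[0,-0.0003,0.001],1],[[0,0,0],[0,0,0],1]]' | sed -n 2,5p; done; python3 -m pendant '[[[0,0,0],[0,0,0.0005],1],[[0,0,0],[0,0,0],1]]' | sed -n 2,5p;  python3 -m pendant '[[[0,0,0],[0,0,0],0],[[0,0,0],[0,0,0],-0.6],[[0,0,0],[0,0,0],-1],[[0,0,0],[0,0,-0.01],-1],[[0,0,0],[0,0,-0.05],-1],[[0,0,0],[0,0,-0.05],-1],[[0,0,0],[0,-0.05,-0.03],-1],[[0,0,0],[0,-0.06,0],-0.5]]'|tail -4; python3 plan.py .502 -.424 .2 84.9
```

```text
position: [0.6077, -0.0652, 0.0703]
tool_rot: [0.139, 3.137, 0.0]
ft_force: [-0.6, -2.7, 6.0]
grip_width: 0.678
position: [0.6078, -0.0653, 0.0695]
tool_rot: [0.139, 3.137, 0.001]
ft_force: [-0.3, -2.0, 7.7]
grip_width: 0.676
position: [0.6078, -0.0653, 0.0692]
tool_rot: [0.139, 3.137, 0.001]
ft_force: [-1.2, -1.4, 8.3]
grip_width: 0.669
position: [0.5998, -0.1744, 0.2121]
tool_rot: [0.132, 3.132, 0.001]
ft_force: [-0.5, -0.2, -0.3]
grip_width: 0.948
t32.85 tcp [ 0.5998 -0.1744  0.2121] yaw 85.17 zaxis [ 0.0067  0.0002 -1.    ] F [-0.5 -0.2 -0.3] grip 82.4mm base [ 0.0564 -0.172 ]
shift tool [ 0.0765 -0.2569  0.0114]
turn tool deg [0.0471 0.3835 0.2702]
```

```bash
python3 -m pendant '[[[0,0,0.2],[0.01,-0.05,0],-0.2],[[0,0,0],[0.016,-0.05,0],-0.1],[[0,0,0],[0.016,-0.05,0],-0.1],[[0,0,0],[0.016,-0.05,0],-0.1],[[0,0,0],[0.016,-0.05,0],-0.1],[[0,0,0],[0,0,0],-0.1],[[0,0,0],[0,0,0],-0.1]]'; python3 plan.py .502 -.424 .082 84.9; python3 cupz.py .608 -.0645 top;python3 cupz.py .608 -.0645 side; python3 cupz.py .619 .0583 side;  python3 - <<'E'
from ov import *
im=grab("side"); pickle.dump(im,open("side11.pkl","wb"))
overlay(im,[],"s11.png",(200,180,310,280),7)
im=grab("side"); im["color"]=np.minimum(im["color"]*1.7,255).astype(np.uint8);save(im,"s11b.png",(290,60,430,190),5)
im=grab("top"); pickle.dump(im,open("top11.pkl","wb"))
overlay(im,[],"t11.png",(190,195,300,255),7)
E
```

```text
time: 33.72
position: [0.5014, -0.4163, 0.2081]
tool_rot: [0.145, 3.138, 0.002]
ft_force: [1.4, 1.1, -0.2]
grip_width: 0.55
t33.73 tcp [ 0.5014 -0.4163  0.2081] yaw 84.72 zaxis [ 0.0005  0.0013 -1.    ] F [ 1.4  1.1 -0.2] grip 47.8mm base [-0.0201 -0.4217]
shift tool [-0.0013 -0.0077  0.1261]
turn tool deg [ 0.0747  0.0229 -0.1794]
top deck 0.0647 570
  ang -158 top-deck 14.2 mm 26
  ang -113 top-deck 15.5 mm 23
  ang -68 top-deck 14.6 mm 28
  ang -23 top-deck 14.2 mm 25
  ang 22 top-deck 13.5 mm 25
  ang 67 top-deck 14.1 mm 22
  ang 112 top-deck 14.0 mm 24
  ang 157 top-deck 13.2 mm 29
side deck 0.0644 427
  ang -158 top-deck 11.8 mm 23
  ang -113 top-deck 14.2 mm 19
  ang -68 top-deck 10.5 mm 42
  ang -23 top-deck 8.9 mm 43
  ang 22 top-deck 13.8 mm 23
  ang 67 top-deck 15.0 mm 25
  ang 112 top-deck 9.8 mm 58
  ang 157 top-deck 9.3 mm 51
side deck 0.0643 545
  ang -158 top-deck 12.0 mm 29
  ang -113 top-deck 13.8 mm 21
  ang -68 top-deck 12.9 mm 41
  ang -23 top-deck 12.3 mm 52
  ang 22 top-deck 13.8 mm 33
  ang 67 top-deck 13.1 mm 39
  ang 112 top-deck 10.4 mm 65
  ang 157 top-deck 8.4 mm 56
```

View pics/s11.png

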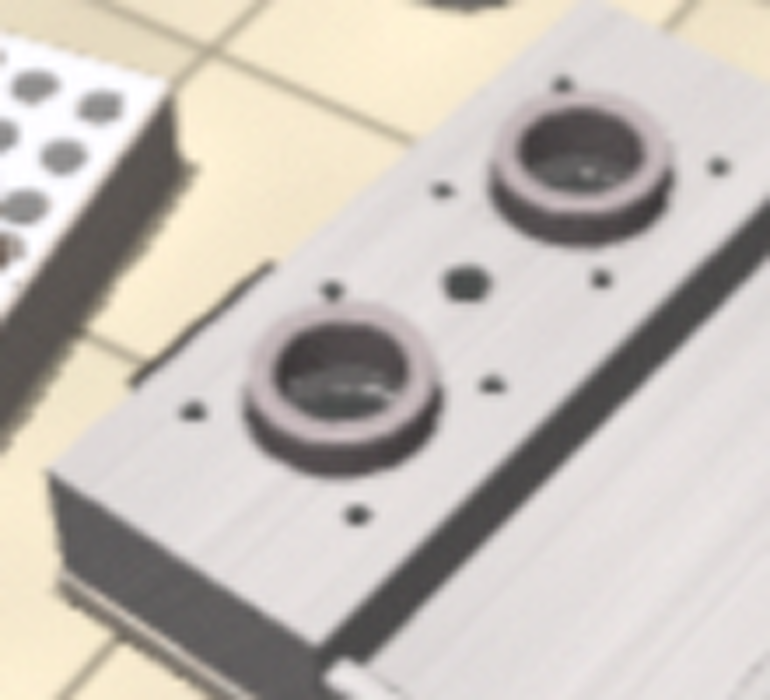

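View pics/s11b.png

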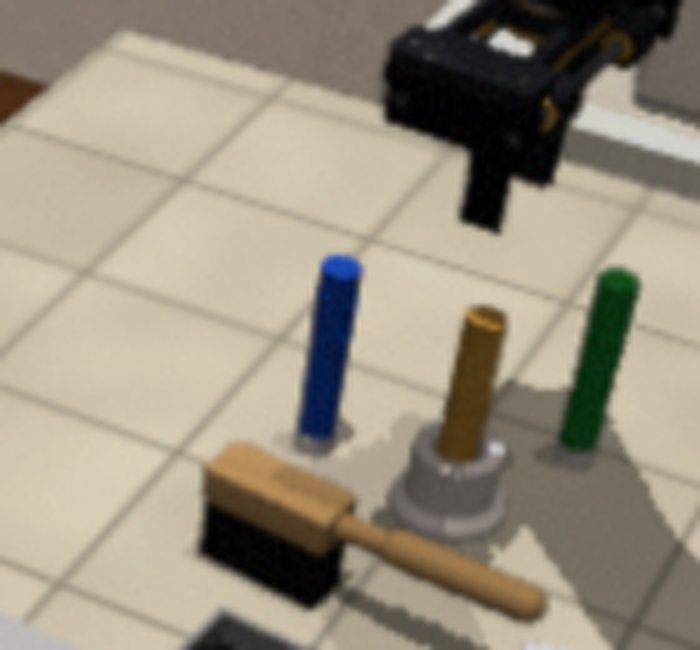

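View pics/t11.png

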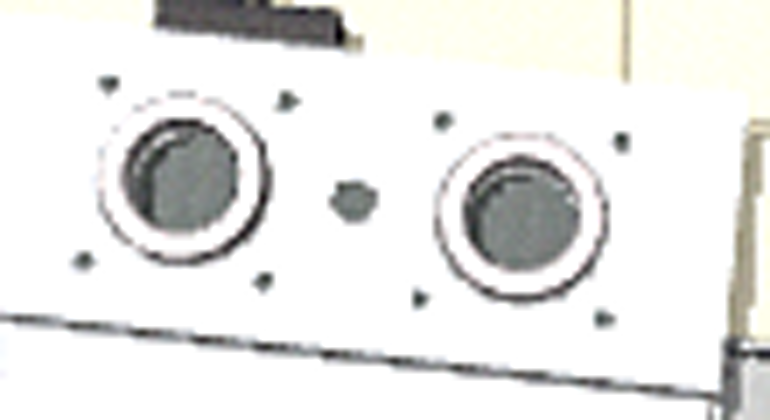

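Cups A and B both stand level, held ~8 mm deep (s11: rims at (343,375) and (580,150)). Of the rods, blue (330,350), brass in the white stand (473,385) and green (600,360), the brass one in the white stand matches the description. Descend on it.

```bash
python3 -m pendant '[[[0,0,0],[-0.001,-0.0075,0.04],-0.1],[[0,0,0],[0,0,0.02],-0.1],[[0,0,0],[0,0,0],-0.1],[[0,0,0],[0,0,0],-0.1]]'; python3 plan.py .502 -.424 .082 84.9
python3 - <<'E'
from ov import *
im=grab("side"); im["color"]=np.minimum(im["color"]*1.7,255).astype(np.uint8);save(im,"s12.png",(320,70,420,190),6)
E
```

```text
time: 34.52
position: [0.5018, -0.4248, 0.1492]
tool_rot: [0.144, 3.137, -0.001]
ft_force: [0.2, 0.7, 1.0]
grip_width: 0.551
t34.52 tcp [ 0.5018 -0.4248  0.1492] yaw 84.73 zaxis [ 0.0012 -0.0007 -1.    ] F [0.2 0.7 1. ] grip 47.9mm base [-0.0189 -0.4301]
shift tool [-0.      0.0009  0.0672]
turn tool deg [-0.0363  0.0728 -0.1687]
```

View pics/s12.png

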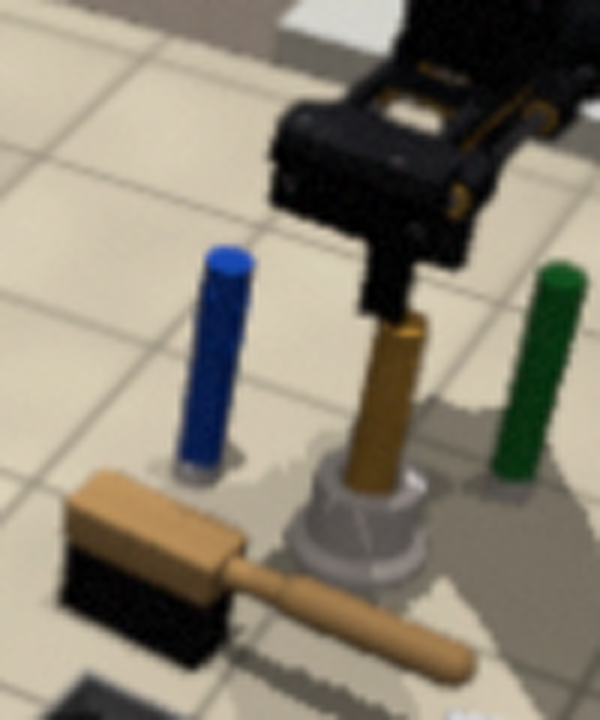

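```bash
python3 -m pendant '[[[0,0,0],[0,0.0008,0.025],-0.1],[[0,0,0],[0,0,0.025],-0.1],[[0,0,0],[0,0,0.0165],-0.1],[[0,0,0],[0,0,0],-0.1],[[0,0,0],[0,0,0],-0.1]]'; python3 plan.py .502 -.424 .082 84.9
```

```text
time: 35.2
position: [0.5019, -0.4245, 0.0829]
tool_rot: [0.145, 3.137, -0.002]
ft_force: [-0.2, 0.0, -0.1]
grip_width: 0.55
t35.20 tcp [ 0.5019 -0.4245  0.0829] yaw 84.71 zaxis [ 0.0015 -0.0011 -1.    ] F [-0.2  0.  -0.1] grip 47.8mm base [-0.0189 -0.4298]
shift tool [-0.      0.0005  0.0009]
turn tool deg [-0.0565  0.0943 -0.1901]
```

```bash
python3 -m pendant '[[[0,0,0],[0,0,0],0.3],[[0,0,0],[0,0,0],0.4],[[0,0,0],[0,0,0],0.5],[[0,0,0],[0,0,0],1],[[0,0,0],[0,0,0],1],[[0,0,0],[0,0,0],1]]' 55; python3 plan.py .502 -.424 .082 84.9
```

```text
time: 35.95
position: [0.5014, -0.4241, 0.0819]
tool_rot: [0.145, 3.138, -0.001]
ft_force: [0.0, -1.5, 2.5]
grip_width: 0.262
t35.95 tcp [ 0.5014 -0.4241  0.0819] yaw 84.71 zaxis [ 0.0004 -0.0004 -1.    ] F [ 0.  -1.5  2.5] grip 22.8mm base [-0.0194 -0.4295]
shift tool [-0.0006  0.0002 -0.0001]
turn tool deg [-0.0198  0.0262 -0.1937]
```

```bash
python3 -m pendant '[[[0,0,0],[0,0,-0.02],1],[[0,0,0],[0,0,-0.03],1],[[0,0,0],[0,0,-0.04],1],[[0,0,0],[0,0,-0.03],1],[[0,0,0],[0,0,0],1],[[0,0,0],[0,0,0],1]]'; python3 plan.py 999 .055 .0 .20 84.9;python3 - <<'E'
from ov import *
for n in("side","top"):
    im=grab(n); pickle.dump(im,open(n+"13.pkl","wb")); im["color"]=np.minimum(im["color"]*1.7,255).astype(np.uint8);save(im,n+"13.png",(320,40,420,160) if n=="side" else (340,200,460,310),6)
E
```

```text
time: 36.7
position: [0.5007, -0.4229, 0.2003]
tool_rot: [-0.145, -3.136, -0.003]
ft_force: [-0.0, -0.1, -4.3]
grip_width: 0.264
t36.70 tcp [ 0.5007 -0.4229  0.2003] yaw 84.72 zaxis [-0.0017  0.0019 -1.    ] F [-0.  -0.1 -4.3] grip 22.9mm base [-0.0202 -0.4283]
shift tool [-0.0739  0.4286  0.0009]
turn tool deg [ 0.0993 -0.1058 -0.1798]
```

View pics/side13.png

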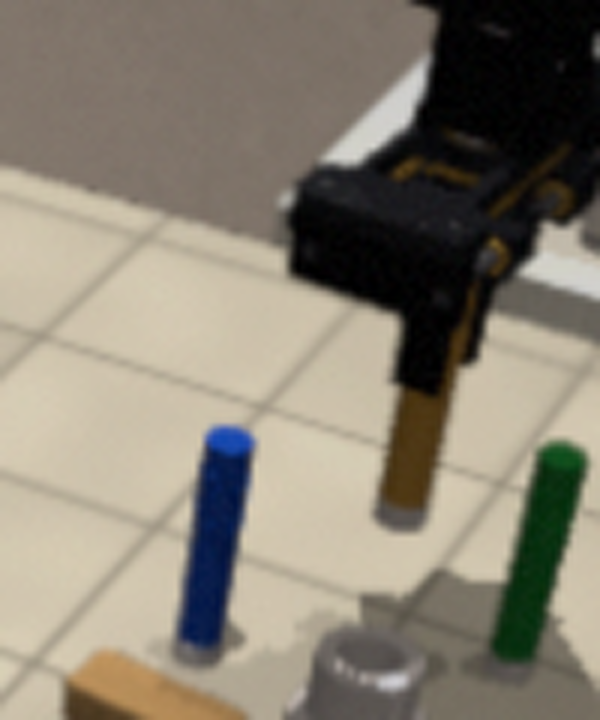

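```bash
python3 - <<'E'
from ov import *
im=pickle.load(open("side13.pkl","rb"))
print(atz(im,(403.5)/6+319.5,518.5/6+39.5,.1244), proj(im,[.5007,-.4229,.1244])*6-np.array([1920,240]))
E
python3 -m pendant '[[[0,0,0],[-0.008,0.05,0],1],[[0,0,0],[-0.008,0.05,0],1],[[0,0,0],[-0.008,0.05,0],1],[[0,0,0],[-0.008,0.05,0],1],[[0,0,0],[-0.008,0.05,0],1],[[0,0,0],[-0.012,0.05,0],1],[[0,0,0],[-0.012,0.05,0],1],[[0,0,0],[-0.01,0.05,0],1]]'; python3 plan.py 999 .055 -.0365 .17 84.9
```

```text
[ 0.50111499 -0.42164685  0.1244    ] [402.39610831 514.46195407]
time: 37.8
position: [0.6114, -0.0307, 0.2001]
tool_rot: [-0.145, -3.136, 0.0]
ft_force: [0.9, -0.5, -2.7]
grip_width: 0.266
t37.80 tcp [ 0.6114 -0.0307  0.2001] yaw 84.71 zaxis [-0.0024 -0.0001 -1.    ] F [ 0.9 -0.5 -2.7] grip 23.1mm base [ 0.0552 -0.0278]
shift tool [ 0.0001 -0.0087  0.0301]
turn tool deg [-0.0201 -0.1337 -0.1896]
```

```bash
python3 -m pendant '[[[0,0,-0.2],[0,-0.0087,0.02],1],[[0,0,0],[0,0,0.01],1],[[0,0,0],[0,0,0.006],1],[[0,0,0],[0,0,0],1],[[0,0,0],[0,0,0],1]]'; python3 plan.py 999 .055 -.0365 .160 84.9;python3 - <<'E'
from ov import *
im=grab("side"); im["color"]=np.minimum(im["color"]*1.7,255).astype(np.uint8);save(im,"s14.png",(220,150,340,260),6)
E
```

```text
time: 38.42
position: [0.6113, -0.0414, 0.1663]
tool_rot: [0.141, 3.137, 0.0]
ft_force: [0.4, 0.1, -3.4]
grip_width: 0.265
t38.42 tcp [ 0.6113 -0.0414  0.1663] yaw 84.87 zaxis [ 0.0011  0.0002 -1.    ] F [ 0.4  0.1 -3.4] grip 23.1mm base [ 0.0561 -0.0385]
shift tool [0.0011 0.002  0.0063]
turn tool deg [ 0.0163  0.0604 -0.0333]
```

View pics/s14.png

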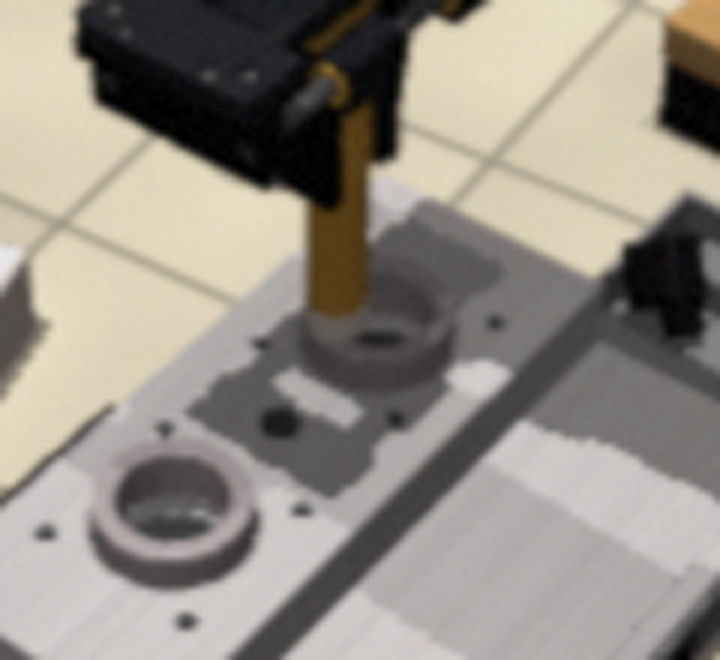

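```bash
python3 -m pendant '[[[0,0,0],[0.001,0.002,0.005],1],[[0,0,0],[0,0,0.004],1],[[0,0,0],[0,0,0.002],1],[[0,0,0],[0,0,0],1]]'; python3 plan.py 999 .055 -.0365 .153 84.9;python3 -m pendant '[[[0,0,0],[0,0,0.002],1],[[0,0,0],[0,0,0],1]]'; python3 plan.py 999 .055 -.0365 .153 84.9
```

```text
time: 38.98
position: [0.6102, -0.0385, 0.1548]
tool_rot: [-0.139, -3.138, -0.001]
ft_force: [-0.9, 0.4, -0.6]
grip_width: 0.263
t38.98 tcp [ 0.6102 -0.0385  0.1548] yaw 84.92 zaxis [-0.0001  0.0006 -1.    ] F [-0.9  0.4 -0.6] grip 22.9mm base [ 0.0547 -0.0357]
shift tool [-0.0003 -0.0008  0.0018]
turn tool deg [ 0.0345 -0.0072  0.0242]
time: 39.22
position: [0.6103, -0.0383, 0.153]
tool_rot: [0.139, 3.138, 0.002]
ft_force: [-1.3, 2.1, 2.4]
grip_width: 0.268
t39.23 tcp [ 0.6103 -0.0383  0.153 ] yaw 84.93 zaxis [ 0.0004  0.001  -1.    ] F [-1.3  2.1  2.4] grip 23.3mm base [ 0.0548 -0.0355]
shift tool [-0.0002 -0.001  -0.    ]
turn tool deg [0.0601 0.019  0.0349]
```

```bash
python3 -m pendant '[[[0,0,0],[0,0,-0.008],1],[[0,0,0],[0,-0.026,0],1],[[0,0,0],[0,-0.026,0],1],[[0,0,0],[0,0,0],1],[[0,0,0],[0,0,0.005],1],[[0,0,0],[0,0,0.002],1],[[0,0,0],[0,0,0.001],1],[[0,0,0],[0,0,0],1]]'; python3 plan.py 999 .055 -.0875 .153 84.9
```

```text
time: 40.22
position: [0.6061, -0.0908, 0.1532]
tool_rot: [0.139, 3.137, -0.0]
ft_force: [0.3, -2.2, 1.7]
grip_width: 0.265
t40.23 tcp [ 0.6061 -0.0908  0.1532] yaw 84.94 zaxis [ 0.0013 -0.0004 -1.    ] F [ 0.3 -2.2  1.7] grip 23.1mm base [ 0.0552 -0.0881]
shift tool [0.0002 0.0006 0.0002]
turn tool deg [-0.0148  0.0736  0.0353]
```

```bash
python3 -m pendant '[[[0,0,0],[0,0,-0.008],1],[[0,0,0],[-0.013,0.013,0],1],[[0,0,0],[-0.0125,0.013,0],1],[[0,0,0],[0,0,0],1],[[0,0,0],[0,0,0.005],1],[[0,0,0],[0,0,0.003],1],[[0,0,0],[0,0,0.002],1],[[0,0,0],[0,0,0],1]]'; python3 plan.py 999 .0805 -.062 .151 84.9
python3 - <<'E'
from ov import *
im=grab("side"); im["color"]=np.minimum(im["color"]*2.2,255).astype(np.uint8);save(im,"s15.png",(220,150,340,260),6)
E
```

```text
time: 41.22
position: [0.6334, -0.0678, 0.1513]
tool_rot: [0.14, 3.137, -0.0]
ft_force: [-1.4, 0.1, 2.2]
grip_width: 0.266
t41.23 tcp [ 0.6334 -0.0678  0.1513] yaw 84.87 zaxis [ 0.001  -0.0002 -1.    ] F [-1.4  0.1  2.2] grip 23.1mm base [ 0.0804 -0.0628]
shift tool [-0.0001  0.0008  0.0003]
turn tool deg [-0.0078  0.0583 -0.0272]
```

View pics/s15.png

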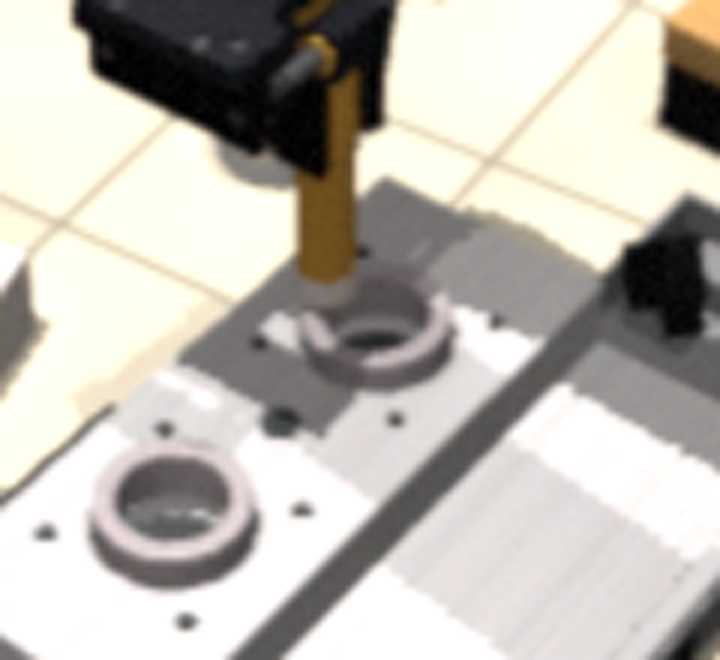

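```bash
python3 -m pendant '[[[0,0,0],[0,0,-0.008],1],[[0,0,0],[0.0255,0.0005,0],1],[[0,0,0],[0.0255,0,0],1],[[0,0,0],[0,0,0],1],[[0,0,0],[0,0,0.005],1],[[0,0,0],[0,0,0.002],1],[[0,0,0],[0,0,0.001],1],[[0,0,0],[0,0,0],1]]'; python3 plan.py 999 .0295 -.062 .151 84.9
python3 - <<'E'
from ov import *
im=grab("top");pickle.dump(im,open("t16.pkl","wb")); overlay(im,[],"t16.png",(190,195,300,255),7)
E
python3 cupz.py .608 -.0645 top
```

```text
time: 42.28
position: [0.5828, -0.0621, 0.1509]
tool_rot: [0.14, 3.138, 0.0]
ft_force: [-2.2, 0.1, 2.5]
grip_width: 0.265
t42.27 tcp [ 0.5828 -0.0621  0.1509] yaw 84.91 zaxis [ 0.0002  0.     -1.    ] F [-2.2  0.1  2.5] grip 23.1mm base [ 0.0295 -0.0617]
shift tool [ 0.     -0.0003 -0.0001]
turn tool deg [0.0028 0.0126 0.0082]Traceback (most recent call last):
  File "cupz.py", line 19, in <module>
    if __name__=="__main__": cupz(float(sys.argv[1]),float(sys.argv[2]),*(sys.argv[3:4]))
                             ~~~~^^^^^^^^^^^^^^^^^^^^^^^^^^^^^^^^^^^^^^^^^^^^^^^^^^^^^^^^
  File "cupz.py", line 13, in cupz
    a=np.array(out); d=a[a[:,3]==999]; q=a[a[:,3]!=999]
                         ~^^^^^
IndexError: too many indices for array: array is 1-dimensional, but 2 were indexed
```

View pics/t16.png

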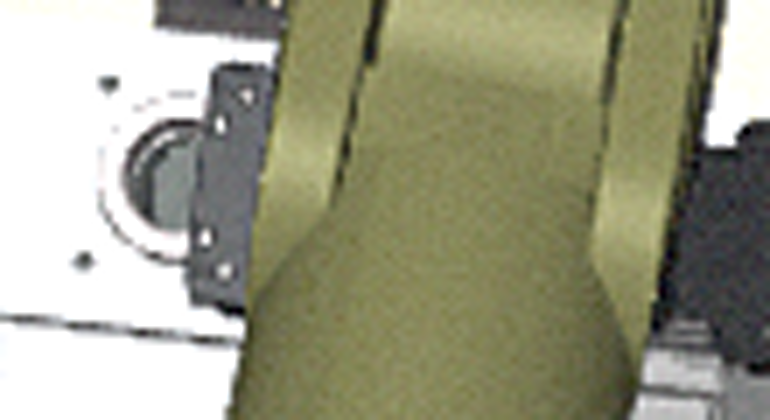

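```bash
python3 -m pendant '[[[0,0,0],[0,0,-0.008],1],[[0,0,0],[-0.013,0.0125,0],1],[[0,0,0],[-0.0125,0.0125,0],1],[[0,0,0],[0,0,0],1],[[0,0,0],[0,0,0.005],1],[[0,0,0],[0,0,0.003],1],[[0,0,0],[0,0,0.002],1],[[0,0,0],[0,0,0],1]]'; python3 plan.py 999 .055 -.0365 .149 84.9
python3 -m pendant '[[[0,0,0],[0,0,-0.008],1],[[0,0,0],[0,-0.0255,0],1],[[0,0,0],[0,-0.0255,0],1],[[0,0,0],[0,0,0],1],[[0,0,0],[0,0,0.005],1],[[0,0,0],[0,0,0.002],1],[[0,0,0],[0,0,0.001],1],[[0,0,0],[0,0,0],1]]'; python3 plan.py 999 .055 -.0875 .149 84.9
```

```text
time: 43.38
position: [0.61, -0.0395, 0.1493]
tool_rot: [0.14, 3.138, 0.001]
ft_force: [-2.6, 0.3, 3.4]
grip_width: 0.261
t43.38 tcp [ 0.61   -0.0395  0.1493] yaw 84.89 zaxis [ 0.0003  0.0005 -1.    ] F [-2.6  0.3  3.4] grip 22.7mm base [ 0.0546 -0.0367]
shift tool [-0.0004  0.0002  0.0003]
turn tool deg [ 0.0321  0.0128 -0.0078]
time: 44.38
position: [0.6061, -0.0901, 0.1493]
tool_rot: [0.139, 3.137, 0.0]
ft_force: [-0.5, -1.4, 3.7]
grip_width: 0.264
t44.38 tcp [ 0.6061 -0.0901  0.1493] yaw 84.94 zaxis [ 0.0012 -0.     -1.    ] F [-0.5 -1.4  3.7] grip 23.0mm base [ 0.0552 -0.0874]
shift tool [ 0.0002 -0.0001  0.0003]
turn tool deg [0.0052 0.07   0.0405]
```

```bash
python3 -m pendant '[[[0,0,0],[0,0,-0.008],1],[[0,0,0],[-0.013,0.013,0],1],[[0,0,0],[-0.0125,0.0125,0],1],[[0,0,0],[0,0,0],1],[[0,0,0],[0,0,0.005],1],[[0,0,0],[0,0,0.003],1],[[0,0,0],[0,0,0.002],1],[[0,0,0],[0,0,0],1]]'; python3 plan.py 999 .0805 -.062 .147 84.9
python3 -m pendant '[[[0,0,0],[0,0,-0.008],1],[[0,0,0],[0.0255,0,0],1],[[0,0,0],[0.0255,0,0],1],[[0,0,0],[0,0,0],1],[[0,0,0],[0,0,0.005],1],[[0,0,0],[0,0,0.002],1],[[0,0,0],[0,0,0.001],1],[[0,0,0],[0,0,0],1]]'; python3 plan.py 999 .0295 -.062 .147 84.9;  python3 - <<'E'
from ov import *
im=grab("side"); im["color"]=np.minimum(im["color"]*2.2,255).astype(np.uint8);save(im,"s17.png",(220,150,340,260),6)
E
```

```text
time: 45.38
position: [0.6335, -0.0678, 0.1475]
tool_rot: [0.14, 3.137, -0.0]
ft_force: [-1.4, 0.8, 3.8]
grip_width: 0.269
t45.38 tcp [ 0.6335 -0.0678  0.1475] yaw 84.87 zaxis [ 0.0011 -0.0002 -1.    ] F [-1.4  0.8  3.8] grip 23.4mm base [ 0.0805 -0.0627]
shift tool [-0.      0.0007  0.0005]
turn tool deg [-0.0038  0.0638 -0.0268]
time: 46.38
position: [0.5829, -0.0626, 0.147]
tool_rot: [0.139, 3.138, 0.0]
ft_force: [-2.2, 0.5, 3.1]
grip_width: 0.269
t46.38 tcp [ 0.5829 -0.0626  0.147 ] yaw 84.91 zaxis [ 0.0003  0.0001 -1.    ] F [-2.2  0.5  3.1] grip 23.4mm base [ 0.0296 -0.0621]
shift tool [ 0.0001  0.0001 -0.    ]
turn tool deg [0.0049 0.0186 0.012 ]
```

View pics/s17.png

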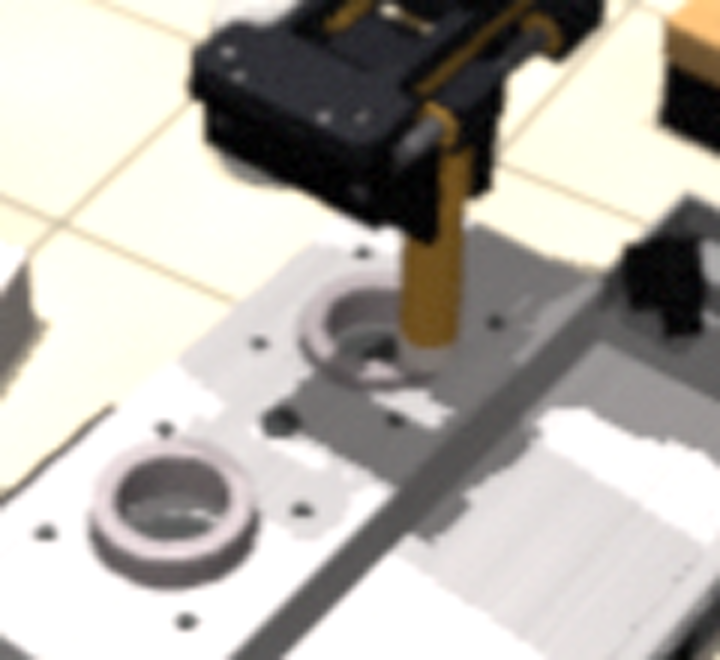

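Going in level. Continue (levels 0.145, 0.143).

```bash
python3 -m pendant '[[[0,0,0],[0,0,-0.008],1],[[0,0,0],[-0.013,0.0125,0],1],[[0,0,0],[-0.0125,0.0125,0],1],[[0,0,0],[0,0,0],1],[[0,0,0],[0,0,0.005],1],[[0,0,0],[0,0,0.003],1],[[0,0,0],[0,0,0.002],1],[[0,0,0],[0,0,0],1]]'; python3 plan.py 999 .055 -.0365 .145 84.9
python3 -m pendant '[[[0,0,0],[0,0,-0.008],1],[[0,0,0],[0,-0.0255,0],1],[[0,0,0],[0,-0.0255,0],1],[[0,0,0],[0,0,0],1],[[0,0,0],[0,0,0.005],1],[[0,0,0],[0,0,0.002],1],[[0,0,0],[0,0,0.001],1],[[0,0,0],[0,0,0],1]]'; python3 plan.py 999 .055 -.0875 .145 84.9
```

```text
time: 47.42
position: [0.61, -0.04, 0.1454]
tool_rot: [0.14, 3.138, 0.001]
ft_force: [-2.6, -0.5, 4.6]
grip_width: 0.264
t47.42 tcp [ 0.61   -0.04    0.1454] yaw 84.89 zaxis [ 0.0004  0.0006 -1.    ] F [-2.6 -0.5  4.6] grip 23.0mm base [ 0.0547 -0.0372]
shift tool [-0.0003  0.0007  0.0004]
turn tool deg [ 0.0344  0.0204 -0.0056]
time: 48.42
position: [0.6061, -0.0906, 0.1453]
tool_rot: [0.139, 3.137, 0.0]
ft_force: [-0.9, -0.8, 4.4]
grip_width: 0.268
t48.42 tcp [ 0.6061 -0.0906  0.1453] yaw 84.94 zaxis [ 0.0012 -0.     -1.    ] F [-0.9 -0.8  4.4] grip 23.3mm base [ 0.0552 -0.0879]
shift tool [0.0002 0.0004 0.0003]
turn tool deg [0.0057 0.0681 0.0395]
```

```bash
python3 -m pendant '[[[0,0,0],[0,0,-0.008],1],[[0,0,0],[-0.013,0.013,0],1],[[0,0,0],[-0.0125,0.0125,0],1],[[0,0,0],[0,0,0],1],[[0,0,0],[0,0,0.005],1],[[0,0,0],[0,0,0.003],1],[[0,0,0],[0,0,0.002],1],[[0,0,0],[0,0,0],1]]'; python3 plan.py 999 .0805 -.062 .143 84.9
python3 -m pendant '[[[0,0,0],[0,0,-0.008],1],[[0,0,0],[0.0255,0,0],1],[[0,0,0],[0.0255,0,0],1],[[0,0,0],[0,0,0],1],[[0,0,0],[0,0,0.005],1],[[0,0,0],[0,0,0.002],1],[[0,0,0],[0,0,0.001],1],[[0,0,0],[0,0,0],1]]'; python3 plan.py 999 .0295 -.062 .143 84.9
```

```text
time: 49.42
position: [0.6334, -0.0682, 0.1436]
tool_rot: [0.14, 3.137, -0.0]
ft_force: [-1.1, -0.5, 4.4]
grip_width: 0.267
t49.42 tcp [ 0.6334 -0.0682  0.1436] yaw 84.87 zaxis [ 0.0011 -0.0001 -1.    ] F [-1.1 -0.5  4.4] grip 23.2mm base [ 0.0804 -0.0632]
shift tool [-0.0001  0.0012  0.0006]
turn tool deg [ 0.0013  0.0635 -0.0259]
time: 50.42
position: [0.5829, -0.0632, 0.143]
tool_rot: [0.14, 3.138, 0.0]
ft_force: [-1.7, 0.0, 3.2]
grip_width: 0.266
t50.42 tcp [ 0.5829 -0.0632  0.143 ] yaw 84.91 zaxis [ 0.0005  0.     -1.    ] F [-1.7  0.   3.2] grip 23.1mm base [ 0.0297 -0.0627]
shift tool [0.0002 0.0007 0.    ]
turn tool deg [0.003  0.0292 0.0088]
```

```bash
python3 -m pendant '[[[0,0,0],[0,0,-0.008],1],[[0,0,0],[-0.013,0.013,0],1],[[0,0,0],[-0.0125,0.013,0],1],[[0,0,0],[0,0,0],1],[[0,0,0],[0,0,0.006],1],[[0,0,0],[0,0,0.002],1],[[0,0,0],[0,0,0.001],1],[[0,0,0],[0,0,0],1]]'; python3 plan.py 999 .055 -.0365 .142 84.9
python3 -m pendant '[[[0,0,0],[0,0,-0.008],1],[[0,0,0],[0,-0.0255,0],1],[[0,0,0],[0,-0.0255,0],1],[[0,0,0],[0,0,0],1],[[0,0,0],[0,0,0.006],1],[[0,0,0],[0,0,0.001],1],[[0,0,0],[0,0,0.001],1],[[0,0,0],[0,0,0],1]]'; python3 plan.py 999 .055 -.0875 .142 84.9
```

```text
time: 51.42
position: [0.6102, -0.0398, 0.1429]
tool_rot: [0.14, 3.138, 0.001]
ft_force: [-1.4, 1.7, 5.7]
grip_width: 0.265
t51.42 tcp [ 0.6102 -0.0398  0.1429] yaw 84.88 zaxis [ 0.0008  0.0005 -1.    ] F [-1.4  1.7  5.7] grip 23.1mm base [ 0.0548 -0.037 ]
shift tool [-0.0002  0.0005  0.0009]
turn tool deg [ 0.0321  0.0406 -0.0221]
time: 52.42
position: [0.6062, -0.0896, 0.1428]
tool_rot: [0.138, 3.137, 0.001]
ft_force: [-1.4, -0.1, 5.4]
grip_width: 0.263
t52.42 tcp [ 0.6062 -0.0896  0.1428] yaw 84.97 zaxis [ 0.0013  0.0004 -1.    ] F [-1.4 -0.1  5.4] grip 22.9mm base [ 0.0553 -0.0869]
shift tool [ 0.0003 -0.0006  0.0008]
turn tool deg [0.0301 0.0717 0.0694]
```

```bash
python3 -m pendant '[[[0,0,0],[0,0,-0.008],1],[[0,0,0],[-0.013,0.013,0],1],[[0,0,0],[-0.0125,0.013,0],1],[[0,0,0],[0,0,0],1],[[0,0,0],[0,0,0.006],1],[[0,0,0],[0,0,0.002],1],[[0,0,0],[0,0,0],1],[[0,0,0],[0,0,0],1]]'; python3 plan.py 999 .0805 -.062 .142 84.9
python3 -m pendant '[[[0,0,0],[0,0,-0.008],1],[[0,0,0],[0.0255,0,0],1],[[0,0,0],[0.0255,0,0],1],[[0,0,0],[0,0,0],1],[[0,0,0],[0,0,0.006],1],[[0,0,0],[0,0,0.002],1],[[0,0,0],[0,0,0],1],[[0,0,0],[0,0,0],1]]'; python3 plan.py 999 .0295 -.062 .142 84.9;  python3 - <<'E'
from ov import *
im=grab("side"); im["color"]=np.minimum(im["color"]*2.2,255).astype(np.uint8);save(im,"s18.png",(220,150,340,260),6)
E
```

```text
time: 53.42
position: [0.6335, -0.0671, 0.1428]
tool_rot: [0.141, 3.137, 0.001]
ft_force: [-1.6, 0.9, 5.7]
grip_width: 0.267
t53.42 tcp [ 0.6335 -0.0671  0.1428] yaw 84.87 zaxis [ 0.0012  0.0004 -1.    ] F [-1.6  0.9  5.7] grip 23.2mm base [ 0.0804 -0.062 ]
shift tool [-0.0001  0.      0.0008]
turn tool deg [ 0.0277  0.0651 -0.0288]
time: 54.42
position: [0.5835, -0.0623, 0.1428]
tool_rot: [0.14, 3.138, 0.0]
ft_force: [-2.3, 0.8, 4.9]
grip_width: 0.269
t54.42 tcp [ 0.5835 -0.0623  0.1428] yaw 84.91 zaxis [ 0.001 -0.    -1.   ] F [-2.3  0.8  4.9] grip 23.4mm base [ 0.0302 -0.0618]
shift tool [ 0.0007 -0.0002  0.0008]
turn tool deg [0.0032 0.0544 0.0053]
```

View pics/s18.png

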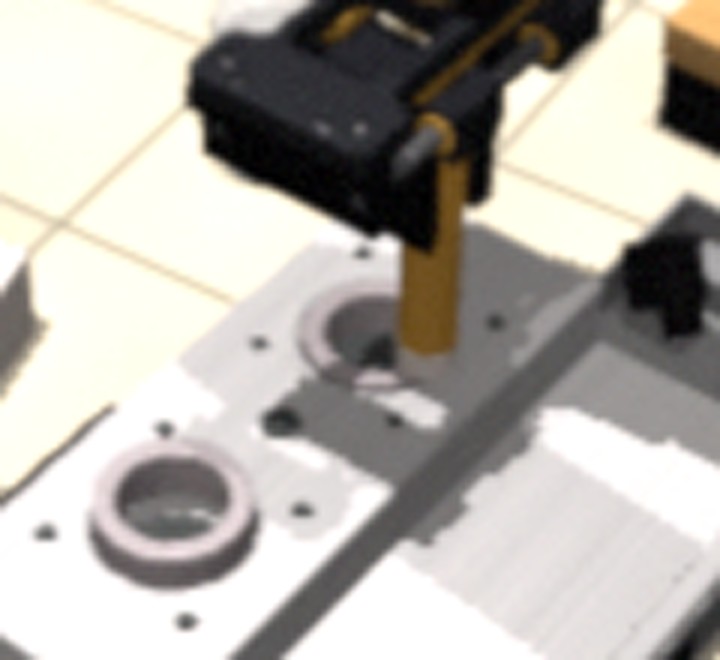

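```bash
python3 -m pendant '[[[0,0,0],[0,0,0.001],1],[[0,0,0],[0,0,0],1]]' | sed -n 2,4p; python3 -m pendant '[[[0,0,0],[0,0,0.001],1],[[0,0,0],[0,0,0],1]]' | sed -n 2,4p
```

```text
position: [0.5837, -0.0623, 0.1428]
tool_rot: [0.14, 3.137, 0.0]
ft_force: [-3.5, 0.7, 9.6]
position: [0.5838, -0.0624, 0.1428]
tool_rot: [0.14, 3.137, 0.001]
ft_force: [-4.9, 0.6, 14.7]
```

Solid at 0.1428 (home predicted 0.1429). Firm up the other three points.

```bash
python3 -m pendant '[[[0,0,0],[0,0,-0.01],1],[[0,0,0],[-0.013,0.013,0],1],[[0,0,0],[-0.0125,0.013,0],1],[[0,0,0],[0,0,0],1],[[0,0,0],[0,0,0.006],1],[[0,0,0],[0,0,0.002],1],[[0,0,0],[0,0,0.002],1],[[0,0,0],[0,0,0],1]]'| sed -n 2,4p
python3 -m pendant '[[[0,0,0],[0,0,-0.01],1],[[0,0,0],[0,-0.0255,0],1],[[0,0,0],[0,-0.0255,0],1],[[0,0,0],[0,0,0],1],[[0,0,0],[0,0,0.006],1],[[0,0,0],[0,0,0.002],1],[[0,0,0],[0,0,0.002],1],[[0,0,0],[0,0,0],1]]'| sed -n 2,4p
python3 -m pendant '[[[0,0,0],[0,0,-0.01],1],[[0,0,0],[-0.013,0.013,0],1],[[0,0,0],[-0.0125,0.013,0],1],[[0,0,0],[0,0,0],1],[[0,0,0],[0,0,0.006],1],[[0,0,0],[0,0,0.002],1],[[0,0,0],[0,0,0.002],1],[[0,0,0],[0,0,0],1]]'| sed -n 2,4p
python3 plan.py 999 .055 .062 .16 84.9
```

```text
position: [0.6106, -0.0389, 0.1428]
tool_rot: [0.141, 3.136, 0.002]
ft_force: [-4.2, 1.5, 13.1]
position: [0.6064, -0.0886, 0.1428]
tool_rot: [0.137, 3.137, 0.001]
ft_force: [-4.9, -0.7, 14.5]
position: [0.6338, -0.0661, 0.1428]
tool_rot: [0.141, 3.136, 0.002]
ft_force: [-3.4, 1.5, 11.5]
t57.98 tcp [ 0.6338 -0.0661  0.1428] yaw 84.86 zaxis [ 0.0022  0.0012 -1.    ] F [-3.4  1.5 11.5] grip 23.0mm base [ 0.0806 -0.0611]
shift tool [ 0.0257  0.1231 -0.0171]
turn tool deg [ 0.0804  0.1177 -0.0446]
```

```bash
python3 -m pendant '[[[0,0,0],[0,0,-0.015],1],[[0,0,0],[0,0,-0.008],1],[[0,0,0],[0.0085,0.05,0],1],[[0,0,0],[0.0085,0.05,0],1],[[0,0,0],[0.0085,0.0485,0],1],[[0,0,0],[0,0,0],1],[[0,0,0],[0,0,0],1]]'| sed -n 2,4p;python3 plan.py 999 .055 .0875 .153 84.9
python3 - <<'E'
from ov import *
im=grab("side"); im["color"]=np.minimum(im["color"]*2,255).astype(np.uint8);save(im,"s19.png",(190,150,320,260),6)
E
```

```text
position: [0.6211, 0.0837, 0.1624]
tool_rot: [-0.139, -3.138, 0.002]
ft_force: [-0.1, -1.2, -3.1]
t58.85 tcp [0.6211 0.0837 0.1624] yaw 84.91 zaxis [-0.0003 -0.0013 -1.    ] F [-0.1 -1.2 -3.1] grip 23.4mm base [0.0547 0.087 ]
shift tool [-0.0003  0.0005  0.0094]
turn tool deg [-0.0749 -0.0094  0.0124]
```

View pics/s19.png

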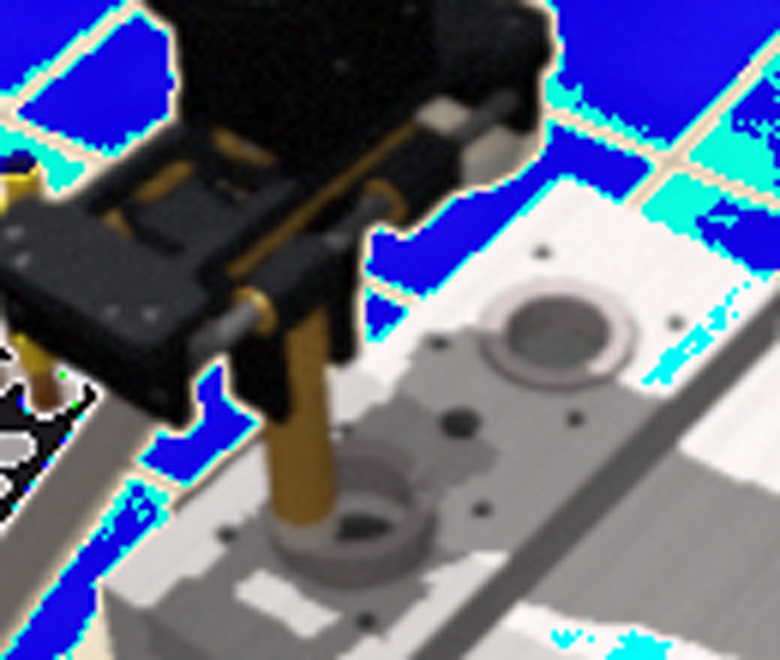

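Cup in bore2 (px 558,335) is down with ~2 mm standing. Same pattern on bore1.

```bash
python3 -m pendant '[[[0,0,0],[0,0.0005,0.005],1],[[0,0,0],[0,0,0.003],1],[[0,0,0],[0,0,0.0015],1],[[0,0,0],[0,0,0],1]]'; python3 plan.py 999 .055 .0875 .153 84.9
python3 -m pendant '[[[0,0,0],[0,0,-0.008],1],[[0,0,0],[0,-0.0255,0],1],[[0,0,0],[0,-0.0255,0],1],[[0,0,0],[0,0,0],1],[[0,0,0],[0,0,0.005],1],[[0,0,0],[0,0,0.002],1],[[0,0,0],[0,0,0.001],1],[[0,0,0],[0,0,0],1]]'; python3 plan.py 999 .055 .0365 .153 84.9
```

```text
time: 59.4
position: [0.6214, 0.0844, 0.1535]
tool_rot: [0.14, 3.138, -0.001]
ft_force: [-1.5, -1.2, 0.1]
grip_width: 0.267
t59.40 tcp [0.6214 0.0844 0.1535] yaw 84.88 zaxis [ 0.0004 -0.0004 -1.    ] F [-1.5 -1.2  0.1] grip 23.3mm base [0.055  0.0877]
shift tool [-0.     -0.0002  0.0005]
turn tool deg [-0.0235  0.0262 -0.0215]
time: 60.4
position: [0.617, 0.0349, 0.1536]
tool_rot: [0.138, 3.138, 0.001]
ft_force: [-0.9, 0.0, 1.9]
grip_width: 0.264
t60.40 tcp [0.617  0.0349 0.1536] yaw 84.95 zaxis [ 0.0008  0.0006 -1.    ] F [-0.9  0.   1.9] grip 23.0mm base [0.055 0.038]
shift tool [-0.     -0.0015  0.0006]
turn tool deg [0.0367 0.0404 0.0514]
```

```bash
python3 -m pendant '[[[0,0,0],[0,0,-0.008],1],[[0,0,0],[-0.013,0.012,0],1],[[0,0,0],[-0.0125,0.012,0],1],[[0,0,0],[0,0,0],1],[[0,0,0],[0,0,0.005],1],[[0,0,0],[0,0,0.003],1],[[0,0,0],[0,0,0.002],1],[[0,0,0],[0,0,0],1]]'; python3 plan.py 999 .0805 .062 .151 84.9
python3 -m pendant '[[[0,0,0],[0,0,-0.008],1],[[0,0,0],[0.0255,0,0],1],[[0,0,0],[0.0255,0,0],1],[[0,0,0],[0,0,0],1],[[0,0,0],[0,0,0.005],1],[[0,0,0],[0,0,0.002],1],[[0,0,0],[0,0,0.001],1],[[0,0,0],[0,0,0],1]]'; python3 plan.py 999 .0295 .062 .151 84.9
```

```text
time: 61.4
position: [0.6443, 0.0551, 0.1517]
tool_rot: [0.14, 3.138, -0.001]
ft_force: [-1.4, -0.9, 0.7]
grip_width: 0.264
t61.40 tcp [0.6443 0.0551 0.1517] yaw 84.87 zaxis [ 0.0007 -0.0004 -1.    ] F [-1.4 -0.9  0.7] grip 23.0mm base [0.0804 0.0606]
shift tool [-0.0001  0.0014  0.0007]
turn tool deg [-0.0197  0.042  -0.0263]
time: 62.4
position: [0.5938, 0.0607, 0.1514]
tool_rot: [0.139, 3.138, 0.001]
ft_force: [-1.4, 1.1, 2.3]
grip_width: 0.262
t62.40 tcp [0.5938 0.0607 0.1514] yaw 84.91 zaxis [ 0.0003  0.0004 -1.    ] F [-1.4  1.1  2.3] grip 22.8mm base [0.0295 0.0616]
shift tool [0.     0.0004 0.0004]
turn tool deg [0.0244 0.0139 0.0132]
```

```bash
python3 -m pendant '[[[0,0,0],[0,0,-0.008],1],[[0,0,0],[-0.013,0.013,0],1],[[0,0,0],[-0.0125,0.013,0],1],[[0,0,0],[0,0,0],1],[[0,0,0],[0,0,0.005],1],[[0,0,0],[0,0,0.003],1],[[0,0,0],[0,0,0.002],1],[[0,0,0],[0,0,0],1]]'; python3 plan.py 999 .055 .0875 .149 84.9
python3 -m pendant '[[[0,0,0],[0,0,-0.008],1],[[0,0,0],[0,-0.0255,0],1],[[0,0,0],[0,-0.0255,0],1],[[0,0,0],[0,0,0],1],[[0,0,0],[0,0,0.005],1],[[0,0,0],[0,0,0.002],1],[[0,0,0],[0,0,0.001],1],[[0,0,0],[0,0,0],1]]'; python3 plan.py 999 .055 .0365 .149 84.9
```

```text
time: 63.4
position: [0.621, 0.0836, 0.1497]
tool_rot: [0.14, 3.138, 0.0]
ft_force: [-2.5, -0.2, 3.1]
grip_width: 0.267
t63.40 tcp [0.621  0.0836 0.1497] yaw 84.89 zaxis [ 0.0001  0.     -1.    ] F [-2.5 -0.2  3.1] grip 23.2mm base [0.0546 0.0869]
shift tool [-0.0004  0.0006  0.0007]
turn tool deg [ 0.0023  0.0059 -0.0128]
time: 64.4
position: [0.617, 0.0337, 0.1497]
tool_rot: [0.139, 3.138, 0.001]
ft_force: [-0.8, 0.1, 2.2]
grip_width: 0.267
t64.40 tcp [0.617  0.0337 0.1497] yaw 84.94 zaxis [ 0.0009  0.0004 -1.    ] F [-0.8  0.1  2.2] grip 23.2mm base [0.055  0.0369]
shift tool [ 0.     -0.0004  0.0007]
turn tool deg [0.0273 0.047  0.0447]
```

```bash
python3 -m pendant '[[[0,0,0],[0,0,-0.008],1],[[0,0,0],[-0.013,0.0125,0],1],[[0,0,0],[-0.0125,0.0125,0],1],[[0,0,0],[0,0,0],1],[[0,0,0],[0,0,0.005],1],[[0,0,0],[0,0,0.003],1],[[0,0,0],[0,0,0.002],1],[[0,0,0],[0,0,0],1]]'; python3 plan.py 999 .0805 .062 .147 84.9
python3 -m pendant '[[[0,0,0],[0,0,-0.008],1],[[0,0,0],[0.0255,0,0],1],[[0,0,0],[0.0255,0,0],1],[[0,0,0],[0,0,0],1],[[0,0,0],[0,0,0.005],1],[[0,0,0],[0,0,0.002],1],[[0,0,0],[0,0,0.001],1],[[0,0,0],[0,0,0],1]]'; python3 plan.py 999 .0295 .062 .147 84.9
python3 - <<'E'
from ov import *
im=grab("side"); overlay(im,[],"s20.png",(190,150,320,260),6)
E
```

```text
time: 65.4
position: [0.6443, 0.0551, 0.1479]
tool_rot: [0.141, 3.138, -0.001]
ft_force: [-1.4, -1.1, 3.7]
grip_width: 0.265
t65.40 tcp [0.6443 0.0551 0.1479] yaw 84.87 zaxis [ 0.0007 -0.0004 -1.    ] F [-1.4 -1.1  3.7] grip 23.1mm base [0.0804 0.0605]
shift tool [-0.0001  0.0015  0.0009]
turn tool deg [-0.0188  0.0415 -0.0287]
time: 66.4
position: [0.5938, 0.0607, 0.1475]
tool_rot: [0.139, 3.138, 0.001]
ft_force: [-0.9, 1.1, 2.1]
grip_width: 0.267
t66.40 tcp [0.5938 0.0607 0.1475] yaw 84.91 zaxis [ 0.0004  0.0005 -1.    ] F [-0.9  1.1  2.1] grip 23.2mm base [0.0296 0.0616]
shift tool [0.0001 0.0004 0.0005]
turn tool deg [0.0279 0.0226 0.0133]
```

View pics/s20.png

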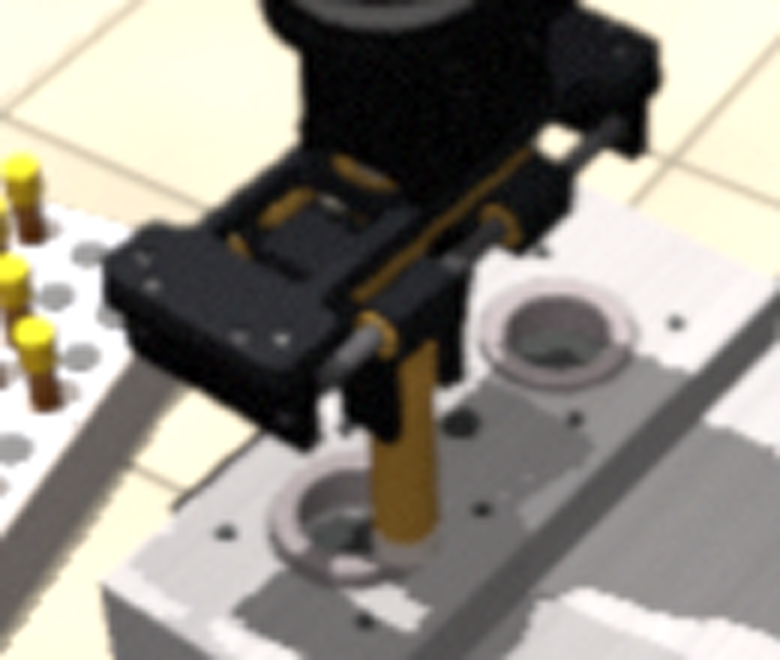

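Good, continuing square.

```bash
python3 -m pendant '[[[0,0,0],[0,0,-0.008],1],[[0,0,0],[-0.013,0.013,0],1],[[0,0,0],[-0.0125,0.013,0],1],[[0,0,0],[0,0,0],1],[[0,0,0],[0,0,0.005],1],[[0,0,0],[0,0,0.003],1],[[0,0,0],[0,0,0.002],1],[[0,0,0],[0,0,0],1]]'|sed -n 2,5p
python3 -m pendant '[[[0,0,0],[0,0,-0.008],1],[[0,0,0],[0,-0.0255,0],1],[[0,0,0],[0,-0.0255,0],1],[[0,0,0],[0,0,0],1],[[0,0,0],[0,0,0.005],1],[[0,0,0],[0,0,0.002],1],[[0,0,0],[0,0,0.001],1],[[0,0,0],[0,0,0],1]]'|sed -n 2,5p; python3 plan.py 999 .055 .0365 .145 84.9
```

```text
position: [0.621, 0.0835, 0.1459]
tool_rot: [0.14, 3.138, -0.0]
ft_force: [-3.0, -1.6, 3.0]
grip_width: 0.268
position: [0.617, 0.0338, 0.1457]
tool_rot: [0.138, 3.138, 0.001]
ft_force: [-1.3, 0.1, 3.3]
grip_width: 0.263
t68.45 tcp [0.617  0.0338 0.1457] yaw 84.95 zaxis [ 0.001   0.0005 -1.    ] F [-1.3  0.1  3.3] grip 22.9mm base [0.055  0.0369]
shift tool [ 0.     -0.0004  0.0007]
turn tool deg [0.0332 0.0534 0.0492]
```

```bash
python3 -m pendant '[[[0,0,0],[0,0,-0.008],1],[[0,0,0],[-0.013,0.013,0],1],[[0,0,0],[-0.0125,0.013,0],1],[[0,0,0],[0,0,0],1],[[0,0,0],[0,0,0.005],1],[[0,0,0],[0,0,0.003],1],[[0,0,0],[0,0,0.002],1],[[0,0,0],[0,0,0],1]]'|sed -n 2,5p
python3 -m pendant '[[[0,0,0],[0,0,-0.008],1],[[0,0,0],[0.0255,0,0],1],[[0,0,0],[0.0255,0,0],1],[[0,0,0],[0,0,0],1],[[0,0,0],[0,0,0.005],1],[[0,0,0],[0,0,0.002],1],[[0,0,0],[0,0,0.001],1],[[0,0,0],[0,0,0],1]]'|sed -n 2,5p; python3 plan.py 999 .0295 .062 .143 84.9
```

```text
position: [0.6443, 0.0561, 0.144]
tool_rot: [0.141, 3.138, -0.0]
ft_force: [-1.7, -0.8, 4.3]
grip_width: 0.267
position: [0.594, 0.0617, 0.1436]
tool_rot: [0.139, 3.138, 0.001]
ft_force: [-1.5, 0.0, 3.1]
grip_width: 0.263
t70.45 tcp [0.594  0.0617 0.1436] yaw 84.91 zaxis [ 0.0007  0.0005 -1.    ] F [-1.5  0.   3.1] grip 22.9mm base [0.0297 0.0626]
shift tool [ 0.0002 -0.0006  0.0006]
turn tool deg [0.0325 0.0355 0.0105]
```

Final level: command ~1 mm further, then firm taps.

```bash
python3 -m pendant '[[[0,0,0],[0,0,-0.008],1],[[0,0,0],[-0.013,0.0125,0],1],[[0,0,0],[-0.0125,0.0125,0],1],[[0,0,0],[0,0,0],1],[[0,0,0],[0,0,0.006],1],[[0,0,0],[0,0,0.002],1],[[0,0,0],[0,0,0.0015],1],[[0,0,0],[0,0,0],1]]'|sed -n 2,5p
python3 -m pendant '[[[0,0,0],[0,0,-0.008],1],[[0,0,0],[0,-0.0255,0],1],[[0,0,0],[0,-0.0255,0],1],[[0,0,0],[0,0,0],1],[[0,0,0],[0,0,0.005],1],[[0,0,0],[0,0,0.002],1],[[0,0,0],[0,0,0.001],1],[[0,0,0],[0,0,0],1]]'|sed -n 2,5p
python3 -m pendant '[[[0,0,0],[0,0,-0.008],1],[[0,0,0],[-0.013,0.013,0],1],[[0,0,0],[-0.0125,0.013,0],1],[[0,0,0],[0,0,0],1],[[0,0,0],[0,0,0.006],1],[[0,0,0],[0,0,0.002],1],[[0,0,0],[0,0,0.0015],1],[[0,0,0],[0,0,0],1]]'|sed -n 2,5p
python3 -m pendant '[[[0,0,0],[0,0,-0.0095],1],[[0,0,0],[0.0255,0,0],1],[[0,0,0],[0.0255,0,0],1],[[0,0,0],[0,0,0],1],[[0,0,0],[0,0,0.006],1],[[0,0,0],[0,0,0.002],1],[[0,0,0],[0,0,0.0015],1],[[0,0,0],[0,0,0],1]]'|sed -n 2,5p; python3 plan.py 999 .0295 .062 .143 84.9
```

```text
position: [0.6211, 0.0833, 0.1429]
tool_rot: [0.141, 3.138, -0.0]
ft_force: [-2.3, -1.1, 5.2]
grip_width: 0.265
position: [0.6169, 0.0343, 0.1428]
tool_rot: [0.138, 3.138, 0.002]
ft_force: [-2.9, -0.3, 4.4]
grip_width: 0.265
position: [0.6444, 0.0562, 0.1428]
tool_rot: [0.141, 3.137, 0.001]
ft_force: [-3.5, 0.3, 9.0]
grip_width: 0.263
position: [0.5947, 0.0611, 0.1428]
tool_rot: [0.14, 3.137, 0.001]
ft_force: [-4.4, -0.4, 12.6]
grip_width: 0.264
t74.45 tcp [0.5947 0.0611 0.1428] yaw 84.88 zaxis [ 0.0015  0.0006 -1.    ] F [-4.4 -0.4 12.6] grip 22.9mm base [0.0304 0.0621]
shift tool [ 0.0009 -0.0001 -0.0002]
turn tool deg [ 0.0411  0.0846 -0.0244]
```

Firm taps on N and S too, then lift away and inspect.

```bash
python3 -m pendant '[[[0,0,0],[0,0,-0.01],1],[[0,0,0],[-0.013,0.0125,0],1],[[0,0,0],[-0.0125,0.0125,0],1],[[0,0,0],[0,0,0],1],[[0,0,0],[0,0,0.006],1],[[0,0,0],[0,0,0.002],1],[[0,0,0],[0,0,0.002],1],[[0,0,0],[0,0,0],1]]'|sed -n 2,5p
python3 -m pendant '[[[0,0,0],[0,0,-0.01],1],[[0,0,0],[0,-0.0255,0],1],[[0,0,0],[0,-0.0255,0],1],[[0,0,0],[0,0,0],1],[[0,0,0],[0,0,0.006],1],[[0,0,0],[0,0,0.002],1],[[0,0,0],[0,0,0.002],1],[[0,0,0],[0,0,0],1]]'|sed -n 2,5p
python3 -m pendant '[[[0,0,0],[0,0,-0.02],1],[[0,0,0],[0,0,-0.04],1],[[0,0,0],[0.01,-0.05,0],1],[[0,0,0],[0.012,-0.05,0],1],[[0,0,0],[0.012,-0.05,0],1],[[0,0,0],[0.012,-0.05,0],1],[[0,0,0],[0.01,-0.05,0],1],[[0,0,0],[0.01,-0.05,0],1]]'|sed -n 2,5p; python3 plan.py .5023 -.4244 .2 84.9
```

```text
position: [0.6212, 0.0831, 0.1428]
tool_rot: [0.141, 3.137, 0.001]
ft_force: [-3.6, -0.4, 10.4]
grip_width: 0.266
position: [0.617, 0.0344, 0.1428]
tool_rot: [0.137, 3.138, 0.002]
ft_force: [-4.3, 0.2, 11.7]
grip_width: 0.265
position: [0.5243, -0.2605, 0.2008]
tool_rot: [0.137, 3.137, 0.0]
ft_force: [1.0, -0.2, -3.6]
grip_width: 0.263
t77.45 tcp [ 0.5243 -0.2605  0.2008] yaw 84.99 zaxis [ 0.0012  0.0002 -1.    ] F [ 1.  -0.2 -3.6] grip 22.9mm base [-0.0111 -0.2645]
shift tool [ 0.0076 -0.1652  0.0007]
turn tool deg [0.0152 0.07   0.0862]
```

```bash
python3 -m pendant '[[[0,0,0],[0.003,-0.05,0],1],[[0,0,0],[0.003,-0.05,0],1],[[0,0,0],[0.0015,-0.045,0],1],[[0,0,0],[0,-0.018,0],1],[[0,0,0],[0,0,0],1],[[0,0,0],[0,0,0],1]]'|sed -n 2,5p; python3 plan.py .502 -.4243 .2 84.9; python3 cupz.py .608 -.0645 top;python3 cupz.py .619 .0583 top
python3 - <<'E'
from ov import *
im=grab("side"); overlay(im,[],"s21.png",(190,150,320,260),6)
im=grab("side"); overlay(im,[],"s21b.png",(320,40,420,160),6)
im=grab("top"); overlay(im,[],"t21.png",(160,185,300,300),5)
E
```

```text
position: [0.5038, -0.419, 0.1999]
tool_rot: [0.135, 3.138, 0.003]
ft_force: [0.8, 0.5, -2.0]
grip_width: 0.266
t78.20 tcp [ 0.5038 -0.419   0.1999] yaw 85.08 zaxis [ 0.0005  0.002  -1.    ] F [ 0.8  0.5 -2. ] grip 23.2mm base [-0.0175 -0.4242]
shift tool [ 0.0013 -0.0054 -0.0001]
turn tool deg [0.1172 0.0189 0.1767]
top deck 0.0646 576
  ang -158 top-deck 2.2 mm 25
  ang -113 top-deck 1.9 mm 23
  ang -68 top-deck 1.7 mm 23
  ang -23 top-deck 2.3 mm 25
  ang 22 top-deck 2.4 mm 19
  ang 67 top-deck 2.5 mm 20
  ang 112 top-deck 2.4 mm 24
  ang 157 top-deck 2.7 mm 23
top deck 0.0645 572
  ang -158 top-deck 1.9 mm 23
  ang -113 top-deck 1.6 mm 23
  ang -68 top-deck 1.8 mm 25
  ang -23 top-deck 1.6 mm 24
  ang 22 top-deck 2.0 mm 23
  ang 67 top-deck 2.9 mm 23
  ang 112 top-deck 2.8 mm 23
  ang 157 top-deck 1.5 mm 26
```

View pics/s21.png

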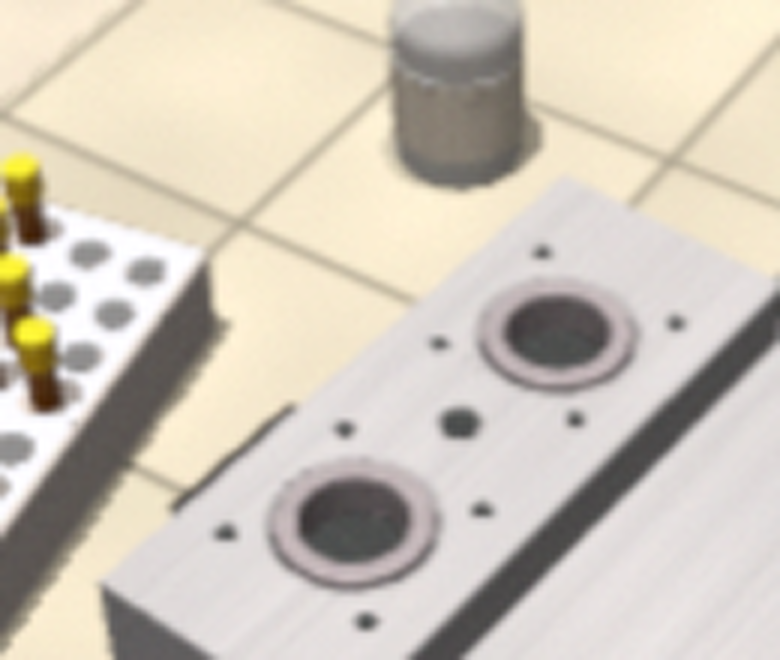

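View pics/s21b.png

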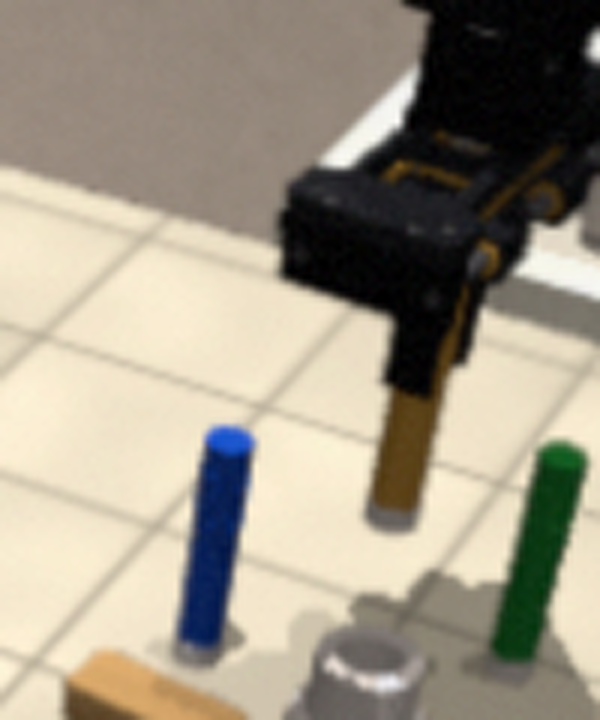

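View pics/t21.png

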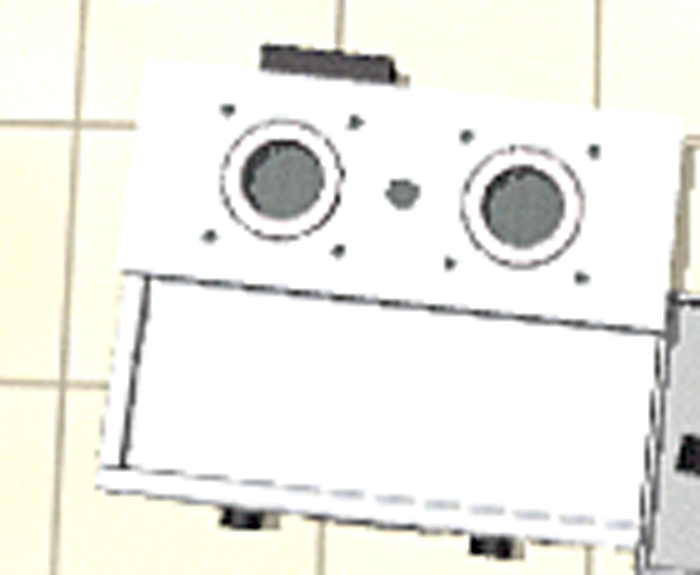

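Both rims stand 2 mm above the deck all round, level; the trough is empty. Put the drift into its stand.

```bash
python3 -m pendant '[[[0,0,0],[0.001,-0.005,0.03],1],[[0,0,0],[0,0,0.02],1],[[0,0,0],[0,0,0.015],1],[[0,0,0],[0,0,0],1],[[0,0,0],[0,0,0],1]]'|sed -n 2,5p; python3 plan.py .502 -.4243 .0825 84.9
python3 - <<'E'
from ov import *
im=grab("side"); pickle.dump(im,open("s22.pkl","wb"));overlay(im,[],"s22.png",(340,80,420,180),7)
E
```

```text
position: [0.5014, -0.4266, 0.1359]
tool_rot: [0.139, 3.137, -0.001]
ft_force: [1.3, -1.1, -2.9]
grip_width: 0.266
t79.08 tcp [ 0.5014 -0.4266  0.1359] yaw 84.92 zaxis [ 0.001  -0.0008 -1.    ] F [ 1.3 -1.1 -2.9] grip 23.2mm base [-0.0192 -0.4319]
shift tool [-0.0003  0.0024  0.0534]
turn tool deg [-0.0379  0.062   0.0189]
```

View pics/s22.png

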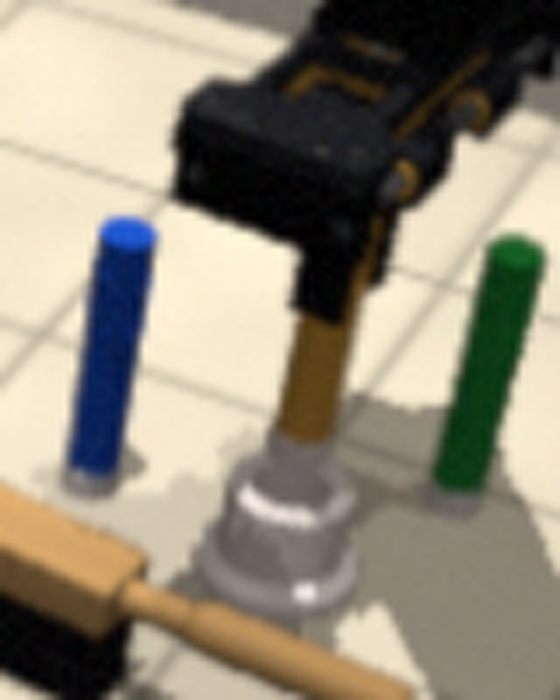

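```bash
python3 -m pendant '[[[0,0,0],[0,0.0022,0.005],1],[[0,0,0],[0,0,0],1],[[0,0,0],[0,0,0.015],1],[[0,0,0],[0,0,0],1]]'|sed -n 2,5p; python3 plan.py .502 -.4243 .0825 84.9
```

```text
position: [0.5003, -0.4233, 0.1131]
tool_rot: [-0.139, -3.136, -0.003]
ft_force: [0.3, 0.4, -2.8]
grip_width: 0.268
t79.62 tcp [ 0.5003 -0.4233  0.1131] yaw 84.91 zaxis [-0.0025  0.0017 -1.    ] F [ 0.3  0.4 -2.8] grip 23.3mm base [-0.0206 -0.4287]
shift tool [-0.0019 -0.0009  0.0306]
turn tool deg [ 0.0855 -0.1513  0.0083]
```

```bash
python3 -m pendant '[[[0,0,0],[-0.001,-0.0005,0.01],1],[[0,0,0],[0,0,0.01],1],[[0,0,0],[0,0,0.007],1],[[0,0,0],[0,0,0],1],[[0,0,0],[0,0,0.002],1],[[0,0,0],[0,0,0],1]]'|sed -n 2,5p; python3 plan.py .502 -.4243 .0819 84.9
```

```text
position: [0.5022, -0.4248, 0.0863]
tool_rot: [0.139, 3.138, -0.0]
ft_force: [-0.1, -0.3, -4.1]
grip_width: 0.267
t80.38 tcp [ 0.5022 -0.4248  0.0863] yaw 84.91 zaxis [ 0.0004 -0.0001 -1.    ] F [-0.1 -0.3 -4.1] grip 23.2mm base [-0.0186 -0.43  ]
shift tool [0.0002 0.0005 0.0044]
turn tool deg [-0.0039  0.0212  0.0113]
```

```bash
python3 -m pendant '[[[0,0,0],[0,0,0.003],1],[[0,0,0],[0,0,0.001],1],[[0,0,0],[0,0,0.0005],1],[[0,0,0],[0,0,0],1]]'|sed -n 2,5p
```

```text
position: [0.5021, -0.4247, 0.0819]
tool_rot: [0.14, 3.138, 0.0]
ft_force: [-0.3, 0.5, -0.3]
grip_width: 0.264
```

```bash
python3 -m pendant '[[[0,0,0],[0,0,0],0.4],[[0,0,0],[0,0,0],0.3],[[0,0,0],[0,0,0],0],[[0,0,0],[0,0,0],-0.1],[[0,0,0],[0,0,-0.02],-0.1],[[0,0,0],[0,0,-0.04],-0.1],[[0,0,0],[0,0,-0.05],-0.1],[[0,0,0],[0,0,-0.04],-0.1]]'|sed -n 2,5p; python3 -m pendant '[[[0,0,0],[0,0,-0.03],-0.1],[[0,0,0],[0,0.05,0],-0.1],[[0,0,0],[0,0.05,0],-0.1],[[0,0,0],[0,0.05,0],-0.1],[[0,0,0],[0,0.05,0],-0.1],[[0,0,0],[0,0.05,0],-0.1],[[0,0,0],[0,0.05,0],-0.1],[[0,0,0],[0,0.05,0],-0.1]]'|sed -n 2,5p;python3 - <<'E'
from ov import *
for n in ("side","top"):
    im=grab(n); overlay(im,[],n+"23.png",(0,0,560,420),1.4)
im=grab("side"); overlay(im,[],"s23b.png",(290,60,430,200),4)
E
```

```text
position: [0.5023, -0.4254, 0.2356]
tool_rot: [0.14, 3.136, -0.003]
ft_force: [-0.3, -1.5, 0.9]
grip_width: 0.552
position: [0.5333, -0.0749, 0.2635]
tool_rot: [0.141, 3.136, 0.001]
ft_force: [0.0, -0.2, -0.3]
grip_width: 0.55
```

View pics/side23.png

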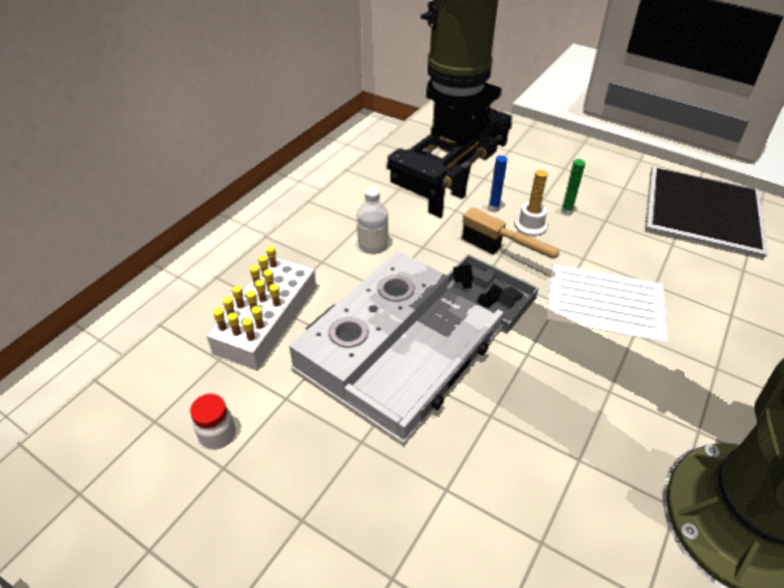

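View pics/top23.png

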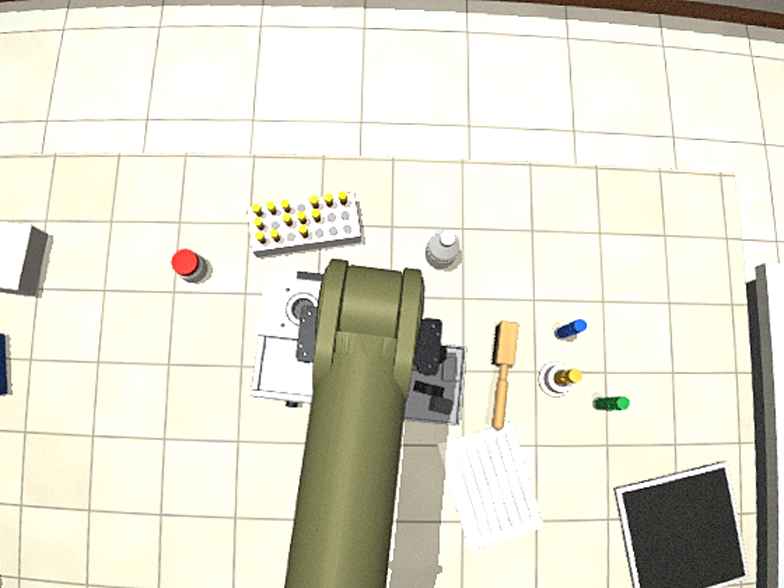

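View pics/s23b.png

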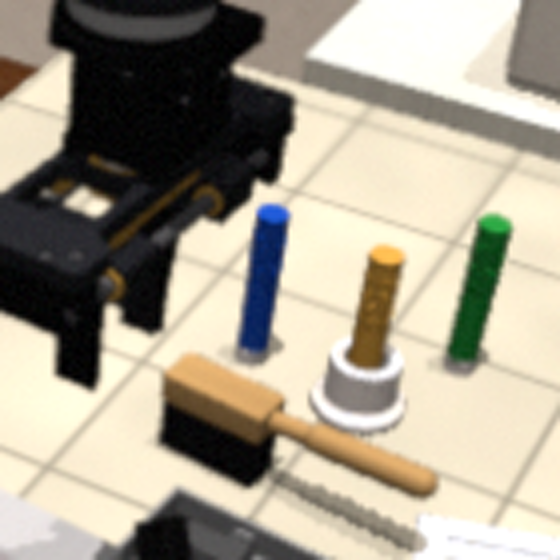

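Run:
```python
from h import *; from plan import w2b
import pickle
im=pickle.load(open("top13.pkl","rb")); Rm,o=cam(im)
P=[]
for v in range(240,310):
    for u in range(270,345):
        p=o+(Rm@ray(im,u,v))*float(im["range_z"][v,u]); b=w2b(p)
        if -.115<b[0]<.015 and -.24<b[1]<-.12 and p[2]>.012: P.append([u,v,*b,p[2]])
P=np.array(P)
m=np.zeros((420,560),np.uint8)
s=(P[:,2]>-.118)&(P[:,2]<.018)&(P[:,3]<-.147)
for q in P[s]: m[int(q[1]),int(q[0])]=1
n,l,st,c=cv2.connectedComponentsWithStats(m)
for i in range(1,n):
    k=[q for q in P[s] if l[int(q[1]),int(q[0])]==i]; k=np.array(k)
    if len(k)>10: print(len(k),k[:,2:].min(0).round(3),k[:,2:].max(0).round(3),np.median(k[:,4]).round(3))
im["color"]=np.minimum(im["color"].astype(float)*3,255).astype(np.uint8); save(im,"t24.png",(280,235,345,310),8)
```

```text
309 [-0.044 -0.24   0.012] [ 0.015 -0.18   0.052] 0.026
330 [-0.105 -0.237  0.012] [-0.051 -0.158  0.035] 0.024
```

View pics/t24.png

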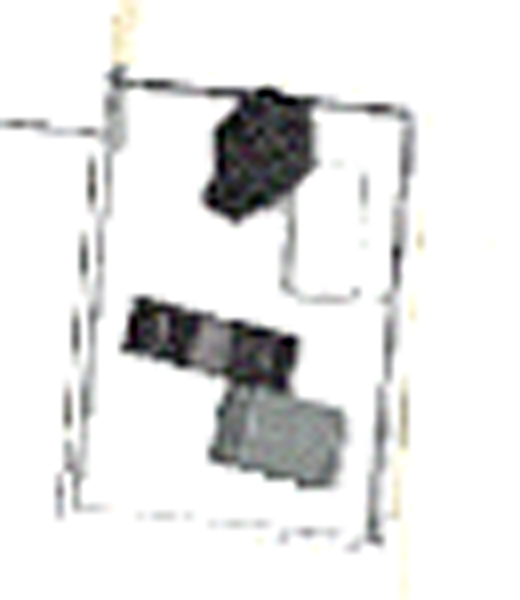

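Run:
```python
from h import *; from plan import w2b
import pickle
for n,(u0,u1,v0,v1) in (("top",(300,325,240,265)),("side",(310,345,180,215))):
    im=pickle.load(open(n+"13.pkl","rb")); Rm,o=cam(im); Q=[]
    for v in range(v0,v1):
        for u in range(u0,u1):
            p=o+(Rm@ray(im,u,v))*float(im["range_z"][v,u]); b=w2b(p)
            if im["color"][v,u].max()<60 and -.05<b[0]<.04 and -.26<b[1]<-.14 and p[2]>.008: Q.append([*b,p[2]])
    Q=np.array(Q); print(n,len(Q),Q.min(0).round(3),Q.max(0).round(3),Q.mean(0).round(3))
    for a,b in ((.008,.02),(.02,.032),(.032,.044),(.044,.06)):
        k=Q[(Q[:,2]>a)&(Q[:,2]<b)]
        if len(k): print(a,len(k),k.mean(0).round(3),k.min(0).round(3),k.max(0).round(3))
    print(proj(im,[0,0,0])) if 0 else None
```

```text
top 184 [-0.024 -0.227  0.008] [ 0.021 -0.162  0.052] [ 0.001 -0.195  0.034]
0.008 23 [-0.005 -0.196  0.015] [-0.024 -0.227  0.008] [ 0.021 -0.174  0.02 ]
0.02 53 [ 0.003 -0.192  0.028] [-0.018 -0.215  0.02 ] [ 0.021 -0.162  0.032]
0.032 83 [ 0.001 -0.197  0.038] [-0.015 -0.21   0.032] [ 0.021 -0.182  0.044]
0.044 25 [ 0.    -0.198  0.047] [-0.007 -0.207  0.044] [ 0.009 -0.189  0.052]
side 329 [-0.05  -0.248  0.008] [ 0.025 -0.14   0.049] [-0.001 -0.203  0.025]
0.008 123 [-0.002 -0.213  0.015] [-0.048 -0.248  0.008] [ 0.025 -0.161  0.02 ]
0.02 113 [-0.    -0.203  0.025] [-0.05  -0.248  0.02 ] [ 0.024 -0.163  0.032]
0.032 74 [ 0.    -0.192  0.038] [-0.012 -0.208  0.032] [ 0.021 -0.18   0.044]
0.044 19 [ 0.004 -0.189  0.047] [-0.001 -0.203  0.044] [ 0.012 -0.14   0.049]
```

```bash
python3 -c "
from bench import order; print(order.close_job())"
```

```text
the job is handed in; nothing more can be done
None
```

The job is done and handed in at about 82 s on the robot's clock; the hand-in reports no verdict.

- **Sweep:** one pass with the brush took all four broken pieces into the catch tray and left the trough empty. The brush is back on the bench on its bristles. One black piece came to rest on edge, about 50 mm above the bench. It leans near the tray's back wall, but the depth readings put it inside the wall.
- **Cups:** there were two. I pressed each about 8 mm into a bore by hand, level, then tapped it in with 2 mm taps alternating between four points on the rim. Each cup stopped dead at the home height at all four points. Camera depth shows both rims 1.5 to 2.9 mm above the deck all round, against 2 mm when home, which is within the camera's noise.
- **Final state:** the drift is upright in its stand. In the last pictures the rack, bottle and jar had not moved. The arm is clear of everything.

No check failed.

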